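# Load and cover the hub-nut carrier and start its blow-off

### The job

Push the red carrier along its rail into the load station detent (blue plate), then slide every brass hub nut across the loading deck, without picking any up, until each has dropped flat into a carrier pocket of its own. Then set the aluminium cover on the carrier so that it sits fully down and level within the rim, and push the covered carrier along to the blow-off station detent (green plate) and press the green start button once it is there. Leave the lamp, the wheel, the coin slide and the cartridge where they are.

Things in the scene. Friction and masses are not known exactly. Their poses are not given: they have to be found in the camera images.
- fixture: the fixed loading fixture (deck and rail); origin on the bench top. In its frame x points away from the robot across the deck and the rail, y to the left along the rail, z up. Sites of the fixture and the carrier share these axes. The rail bed lies at x from 8 to 92 mm, y from -270 to +260 mm and is 6 mm high; the guide ways on it are 14 mm high
- deck (a point): centre of the top of the flat grey loading deck, 32 mm above the bench; the deck is 170 mm (x) by 350 mm (y), with a low fence (12 mm high, 10 mm thick) on its left and right edges, none at front or back. The red carrier runs past its far edge, 6 mm beyond it, its own deck 2 mm lower, so a nut slides across
- load_mark (a point): middle of the load station on the rail bed: the carrier's centre stands over it when in the load detent, facing the loading deck. A blue plate behind the rail (+x) marks it
- blow_mark (a point): middle of the blow-off station on the rail bed, 210 mm to the right (-y) of the load station. A green plate and a green manifold, 30 mm high, 93 to 117 mm beyond it in +x, mark it
- carrier (a joint): position of the red carrier along the rail in m, growing to the right (-y): 0 = in the load detent, 0.210 = in the blow-off detent; travel -0.02 to 0.24. It slides against about 2 N of friction; a sprung ball clicks into each detent, and passing a detent edge takes about 6 N. The carrier is 250 mm long (y), 108 mm wide (x); push it on an end wall with closed fingers
- pocket0 (a point): middle of the floor of the left carrier pocket, 21 mm above the bench: a 66 x 66 mm square, 9 mm deep; pockets lie 74 mm apart along y with 8 mm ribs between, 16 mm from the carrier's front edge. The front is open towards the loading deck, but for two 10 mm stubs at the carrier's outermost corners, just outside the outer pockets
- pocket1 (a point): middle of the floor of the middle carrier pocket, 21 mm above the bench: a 66 x 66 mm square, 9 mm deep; pockets lie 74 mm apart along y with 8 mm ribs between, 16 mm from the carrier's front edge. The front is open towards the loading deck, but for two 10 mm stubs at the carrier's outermost corners, just outside the outer pockets
- pocket2 (a point): middle of the floor of the right carrier pocket, 21 mm above the bench: a 66 x 66 mm square, 9 mm deep; pockets lie 74 mm apart along y with 8 mm ribs between, 16 mm from the carrier's front edge. The front is open towards the loading deck, but for two 10 mm stubs at the carrier's outermost corners, just outside the outer pockets
- rim (a point): centre of the carrier's rim, at the height of the rim's top (52 mm above the bench). Axes as the fixture. The rim is 8 mm thick: both end walls, the rear (+x) wall and two stubs at the front corners; inside it measures 92 mm (x) by 234 mm (y)
- end_left (a point): outer face of the carrier's left (+y) end wall, 35 mm above the bench; the wall is 108 mm wide in x and reaches from 14 to 52 mm above the bench
- end_right (a point): outer face of the carrier's right (-y) end wall, same size
- nut0: brass hexagonal hub nut, 50 mm across flats, 58 mm across corners, 20 mm high, 0.17 to 0.29 kg, threads closed by a black plug flush with the top, lying on the loading deck; origin at the centre of its underside, z up. May be absent
- nut1: brass hexagonal hub nut, 50 mm across flats, 58 mm across corners, 20 mm high, 0.17 to 0.29 kg, threads closed by a black plug flush with the top, lying on the loading deck; origin at the centre of its underside, z up. May be absent
- nut2: brass hexagonal hub nut, 50 mm across flats, 58 mm across corners, 20 mm high, 0.17 to 0.29 kg, threads closed by a black plug flush with the top, lying on the loading deck; origin at the centre of its underside, z up. May be absent
- cover: loose aluminium carrier cover, 116 mm (its x) by 258 mm (its y), about 0.35 kg; origin at the centre of its underside, z up. Underneath is a locating panel 85 x 227 mm, 5 mm thick, that fits inside the rim; the 6 mm plate over it rests on the rim's top, so when seated the origin is 5 mm below the rim's top. On top is a black bar grip, 22 mm wide (x), 60 mm long (y), from 11 to 47 mm above the origin. It goes on either way round
- start (a joint): travel of the green start button in m: 0 = up, 0.006 = fully down; it springs back and takes about 5 N
- start_top (a point): centre of the top of the green start button (40 mm across, pressed straight down) in its grey housing on the bench, left of the loading deck; moves with the button
- pilot_lamp: bystander: green glass pilot lamp, 52 mm across, 60 mm tall; origin at the centre of its underside
- idler_wheel: bystander: black rubber idler wheel lying flat, 72 mm across, 22 mm tall at its steel hub; origin at the centre of its underside
- coin_slide: bystander: nickel-plated coin slide, 90 x 50 mm, 32 mm tall at one end; origin at the centre of its underside
- cartridge: bystander: tin pick-up cartridge, about 65 x 26 mm, 24 mm tall; origin at the centre of its underside
There are look-alikes about, which are no part of the job. Of the things that look like the part that bears start, take the one that is nearest to the robot's base at the start.

How it is judged:
On the way, in this order (a step that is already met when the one before it is completed fails the run):
1. the carrier rests in the load station detent (value of joint carrier between -0.006 and 0.006 m and velocity of joint carrier below 0.02 m/s), for 0.3 s.
2. with the carrier at the load station, every nut lies flat in a pocket (value of joint carrier between -0.006 and 0.006 m and ((horizontal distance between nut0 and pocket0 below 0.014 m and z of nut0 in the frame of pocket0 below 0.004 m) or (horizontal distance between nut0 and pocket1 below 0.014 m and z of nut0 in the frame of pocket1 below 0.004 m) or (horizontal distance between nut0 and pocket2 below 0.014 m and z of nut0 in the frame of pocket2 below 0.004 m)) and angle between each of nut0, nut1, nut2's own z axis and vertical below 0.1 rad and ((horizontal distance between nut1 and pocket0 below 0.014 m and z of nut1 in the frame of pocket0 below 0.004 m) or (horizontal distance between nut1 and pocket1 below 0.014 m and z of nut1 in the frame of pocket1 below 0.004 m) or (horizontal distance between nut1 and pocket2 below 0.014 m and z of nut1 in the frame of pocket2 below 0.004 m)) and ((horizontal distance between nut2 and pocket0 below 0.014 m and z of nut2 in the frame of pocket0 below 0.004 m) or (horizontal distance between nut2 and pocket1 below 0.014 m and z of nut2 in the frame of pocket1 below 0.004 m) or (horizontal distance between nut2 and pocket2 below 0.014 m and z of nut2 in the frame of pocket2 below 0.004 m))), for 0.3 s.
3. with the carrier still at the load station, the cover is seated level in the rim over the nuts (all of step 2 and x of cover in the frame of rim between -0.008 and 0.008 m and y of cover in the frame of rim between -0.008 and 0.008 m and z of cover in the frame of rim between -0.008 and -0.002 m and angle between cover's own z axis and vertical below 0.04 rad and angle between the x axis of cover and the x axis of rim, either way round below 0.08 rad), for 0.3 s.
4. with the covered carrier in the blow-off detent, the start button is pressed down (value of joint carrier between 0.204 and 0.216 m and ((horizontal distance between nut0 and pocket0 below 0.014 m and z of nut0 in the frame of pocket0 below 0.004 m) or (horizontal distance between nut0 and pocket1 below 0.014 m and z of nut0 in the frame of pocket1 below 0.004 m) or (horizontal distance between nut0 and pocket2 below 0.014 m and z of nut0 in the frame of pocket2 below 0.004 m)) and angle between each of nut0, nut1, nut2's own z axis and vertical below 0.1 rad and ((horizontal distance between nut1 and pocket0 below 0.014 m and z of nut1 in the frame of pocket0 below 0.004 m) or (horizontal distance between nut1 and pocket1 below 0.014 m and z of nut1 in the frame of pocket1 below 0.004 m) or (horizontal distance between nut1 and pocket2 below 0.014 m and z of nut1 in the frame of pocket2 below 0.004 m)) and ((horizontal distance between nut2 and pocket0 below 0.014 m and z of nut2 in the frame of pocket0 below 0.004 m) or (horizontal distance between nut2 and pocket1 below 0.014 m and z of nut2 in the frame of pocket1 below 0.004 m) or (horizontal distance between nut2 and pocket2 below 0.014 m and z of nut2 in the frame of pocket2 below 0.004 m)) and x of cover in the frame of rim between -0.008 and 0.008 m and y of cover in the frame of rim between -0.008 and 0.008 m and z of cover in the frame of rim between -0.008 and -0.002 m and angle between cover's own z axis and vertical below 0.04 rad and angle between the x axis of cover and the x axis of rim, either way round below 0.08 rad and value of joint start above 0.004 m), for 0.05 s.
At the end, for the whole second after the job is handed in: carrier in the blow-off detent (within 6 mm), every nut flat in a pocket (within 14 mm of its middle, 4 mm of its floor, tilt under 0.1 rad), cover seated (within 8 mm sideways, 3 mm in height, turn 0.08 rad, level 0.04 rad), start button up again, all at rest (value of joint start below 0.002 m and value of joint carrier between 0.204 and 0.216 m and ((horizontal distance between nut0 and pocket0 below 0.014 m and z of nut0 in the frame of pocket0 below 0.004 m) or (horizontal distance between nut0 and pocket1 below 0.014 m and z of nut0 in the frame of pocket1 below 0.004 m) or (horizontal distance between nut0 and pocket2 below 0.014 m and z of nut0 in the frame of pocket2 below 0.004 m)) and angle between each of nut0, nut1, nut2's own z axis and vertical below 0.1 rad and ((horizontal distance between nut1 and pocket0 below 0.014 m and z of nut1 in the frame of pocket0 below 0.004 m) or (horizontal distance between nut1 and pocket1 below 0.014 m and z of nut1 in the frame of pocket1 below 0.004 m) or (horizontal distance between nut1 and pocket2 below 0.014 m and z of nut1 in the frame of pocket2 below 0.004 m)) and ((horizontal distance between nut2 and pocket0 below 0.014 m and z of nut2 in the frame of pocket0 below 0.004 m) or (horizontal distance between nut2 and pocket1 below 0.014 m and z of nut2 in the frame of pocket1 below 0.004 m) or (horizontal distance between nut2 and pocket2 below 0.014 m and z of nut2 in the frame of pocket2 below 0.004 m)) and x of cover in the frame of rim between -0.008 and 0.008 m and y of cover in the frame of rim between -0.008 and 0.008 m and z of cover in the frame of rim between -0.008 and -0.002 m and angle between cover's own z axis and vertical below 0.04 rad and angle between the x axis of cover and the x axis of rim, either way round below 0.08 rad and linear speed of each of nut0, nut1, nut2, cover below 0.02 m/s); the robot touches nothing.
It fails at once if a nut is picked up off the deck (underside more than 23 mm above the loading deck) (height (world z) of any of nut0, nut1, nut2 above 0.055 m).
It fails at once if a bystander is moved more than 25 mm (distance of any of pilot_lamp, idler_wheel, coin_slide, cartridge from where it was at the start of the episode above 0.025 m).
Of nut0, nut1, nut2 only 2 to 3 are there at a start; the rules pass over those that are not, and their reading is None.
At some moment in a run one of nut0, nut1, nut2 may be knocked a few centimetres aside while the robot is not near it.
Once in a run the grip may slacken for a moment while it holds something.
It also fails if it takes over 208 s, if anything falls off the work surface, if the arm or the gripper's body presses on something with over 40 N, if the wrist force passes 120 N, or if a joint passes its speed limit or range.

### The arm

A 6-joint arm with a two-finger parallel gripper is mounted at the origin on the work surface. World frame = base frame: x ahead of the robot, y to its left, z up, the work surface at z = 0. Lengths are in m, angles in rad, forces in N, time in s.
With the tool pointing down it reaches from about 0.35 to 0.875 m from the base axis. Payload 4.2 kg.
Tool frame: the origin (TCP) lies midway between the tips of the shut fingers; the grasp point (between the pads) lies 19 mm behind it (manip.pinch_z is the distance from the TCP to the grasp point, in m); z points along the fingers, y is the line along which they close (so a half turn about z gives the same grasp; the last joint's range is limited). The gripper opens to 87 mm and grips with 3 to 60 N. Pads are 19 mm wide; open, the fingers measure 117 mm over their backs; the gripper's body (75 mm by 190 mm) begins 51 mm behind the grasp point.
Start: joints at [-0.982, 0.385, 0.008, 0, -1.194, -0.259], TCP at [0.202, -0.591, 0.223] pointing down, gripper open.
Joint ranges: [-3.14, 3.14], [-1.21, 2.06], [-1.07, 1.41], [-3.16, 2.05], [-2.99, -0.16], [-3.1, 3.1]. Speed limits (rad/s): [2.79, 2.79, 3.14, 3.14, 3.14, 3.14].

### API

Orientations are given as [roll, pitch, yaw] about the fixed x, y, z axes, in that order (R = Rz(yaw) Ry(pitch) Rx(roll)).
In Python, from plant import manip gives the robot as it stands.
- The arm moves only by the tool jog_arm, never from a script. Its argument "targets" is a list of rows, each an object with "slide": the shift along the tool's x, y, z in cm, a list of three; "yaw": the turn about the tool's z in degrees; "hand": the opening, from 0 (shut) to 1 (fully open). In form: [{"slide": [x, y, z], "yaw": yaw, "hand": hand}, ...]. A call has 1 to 20 rows; each row shifts and turns the commanded pose from where the row before left it, along the tool's axes as they then stand; what a row does not reach is not made up. A row lasts 1/8 s, in which the tool goes at most 62.5 mm and 10.7 degrees, less where a joint would pass 70% of its speed; a pose out of reach is approached as far as the arm can. A call with a gripper value outside its range is refused whole. The fingers move at their own pace and stop on an object; "newtons" is the grip in N (left out, the last holds). Time passes only in rows, so rows that do not move let the fingers close. It gives the time, the measured TCP pose, the force, the opening and the grip force at its end, in the units of the state.
- manip.get_obs(): the state, without advancing time (a new reading comes with each control period).
- manip.snapshot(name): name is "side" or "top"; returns the picture (400x640x3 uint8, red, green, blue); there is no depth.
- manip.camera_params(name): a dict with "intrinsics" (3x3 intrinsics, pixels), "dist_coeffs" ([k1, k2, p1, p2, k3] as OpenCV has them; the pictures are not rectified), "rvec" (rotation vector, rad) and "tvec" (3), from world to camera coordinates, as OpenCV has them. Camera axes: x right, y down, z forward; pixel columns grow to the right and rows downward; lengths in m; the calibration is good to about 2 mm. A picture is of the moment at which its call begins. camera_params takes no time and is no camera call.
- manip.finish_job(): hands the job in; it is judged then, once.
The state is a dict: "time": time; "joints": joint angles; "joint_vel": joint speeds; "tau": joint torques, N m; "tool_pos": TCP position; "tcp_rot": TCP orientation; "ft_force": force on the tool from outside, world axes, zero at the start; "moment": the same for the moment, N m; "width": finger opening in m; "finger_force": force on a finger pad.
Only numpy, scipy, OpenCV 4.12 (cv2) and the standard library are available. Lean on these libraries where they do the work, as an engineer would, in place of code of your own. Each camera call takes 0.05 s, during which the arm holds its last target. There are 200 camera calls.

## Working session

There is one attempt and no reset: what is moved stays moved. The work goes in short steps, Python scripts to look and compute and a tool call to move; the robot and the scene stay as the last step left them, time stands still between calls to the robot, and variables do not carry over. Pictures are saved under pics/ and viewed, at most 14 in all, crops included, and the job is handed in when it is done.

Besides the shell and the picture viewer there is one more tool, called after "Call:" as a command line: name --argument value ..., lists and objects as JSON in quotes. jog_arm: Moves the arm, as the interface text tells. Its arguments: {"type":"object","properties":{"targets":{"type":"array","items":{"type":"object","properties":{"slide":{"type":"array","items":{"type":"number"}},"yaw":{"type":"number"},"hand":{"type":"number"}}}},"newtons":{"type":"number"}},"required":["targets"]}

```bash
mkdir -p pics
cat > h.py <<'E'
import numpy as np, cv2
from plant import manip
from scipy.spatial.transform import Rotation as R
def cam(n):
    p=manip.camera_params(n); return np.array(p["intrinsics"],float),np.array(p["dist_coeffs"],float),np.array(p["rvec"],float).reshape(3),np.array(p["tvec"],float).reshape(3)
def snap(n,f,crop=None,s=1):
    im=manip.snapshot(n); b=cv2.cvtColor(im,cv2.COLOR_RGB2BGR); cv2.imwrite('pics/raw_'+f,b)
    if crop: b=b[crop[1]:crop[3],crop[0]:crop[2]]
    cv2.imwrite('pics/'+f,cv2.resize(b,None,fx=s,fy=s,interpolation=cv2.INTER_CUBIC)); return im
def ray(n,px,z):
    K,d,r,t=cam(n); u=cv2.undistortPoints(np.array(px,float).reshape(-1,1,2),K,d).reshape(-1,2)
    M=cv2.Rodrigues(r)[0]; c=-M.T@t; D=np.c_[u,np.ones(len(u))]@M
    return c+D*((np.asarray(z)-c[2])/D[:,2])[:,None]
def proj(n,P):
    K,d,r,t=cam(n); return cv2.projectPoints(np.array(P,float).reshape(-1,1,3),r,t,K,d)[0].reshape(-1,2)
E
python3 - <<'E'
from h import *
np.set_printoptions(precision=4,suppress=True)
for n in("top","side"):
    snap(n,n+"0.png"); K,d,r,t=cam(n); M=cv2.Rodrigues(r)[0]; print(n,K[0,0],d,-M.T@t,M[2])
o=manip.get_obs(); print(o)
E
```

```text
top 512.8080522321012 [-0.0641  0.      0.      0.      0.    ] [0.408  0.1105 1.7274] [ 0.0992 -0.0072 -0.995 ]
side 368.60890804245224 [-0.0397  0.      0.      0.      0.    ] [0.3747 0.6808 0.8562] [ 0.2125 -0.5876 -0.7808]
{'time': 0.1, 'joints': array([-0.9824,  0.3854,  0.0068, -0.0005, -1.194 , -0.2586]), 'joint_vel': array([-0.    , -0.0035,  0.005 ,  0.0023,  0.0002,  0.0004]), 'tau': array([ -0.0005, -39.1691,  18.7935,   4.2319,   0.0134,  -0.0001]), 'tool_pos': array([ 0.2022, -0.5908,  0.2216]), 'tcp_rot': array([ 3.1397, -0.0001, -2.812 ]), 'ft_force': array([ 0.9909, -0.1601, -0.5546]), 'moment': array([-0.0163,  0.0271, -0.0487]), 'finger_force': 0.0, 'width': 0.08696462431559299}
```

View pics/top0.png

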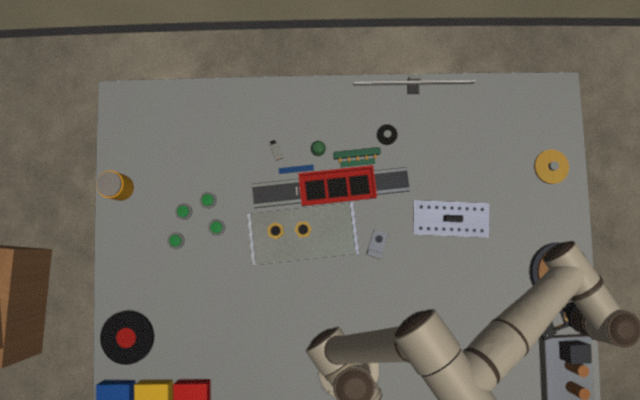

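View pics/side0.png

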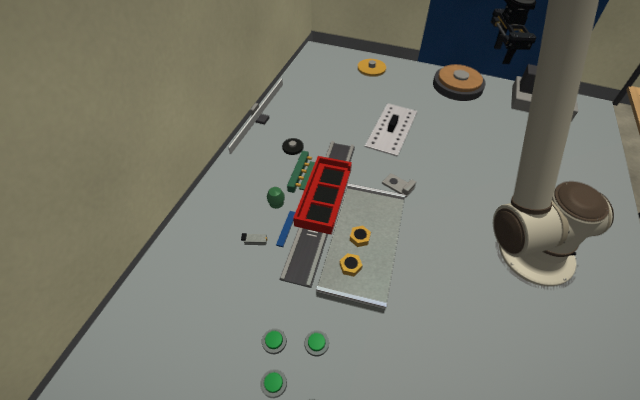

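The top view shows the red carrier at about (338,186), to the right of the blue plate at (296,169). There are two nuts on the deck, at (275,231) and (303,229). The cover is at (452,218), and there are four green buttons on the left at (183,211), (208,200), (217,227) and (176,240). Next I'll enlarge the image to get edges.

Run:
```python
from h import *
b=cv2.imread('pics/raw_top0.png')
cv2.imwrite('pics/top0a.png',cv2.resize(b[120:275,240:500],None,fx=3,fy=3,interpolation=cv2.INTER_CUBIC))
np.set_printoptions(precision=4,suppress=True)
def blobs(lo,hi,box,z,amin):
    h=cv2.cvtColor(b,cv2.COLOR_BGR2HSV); m=cv2.inRange(h,lo,hi); k=np.zeros_like(m); k[box[1]:box[3],box[0]:box[2]]=255; m&=k
    n,l,s,c=cv2.connectedComponentsWithStats(m)
    for i in range(1,n):
        if s[i,4]>=amin:
            w=ray("top",[c[i]],z)[0]; pts=np.argwhere(l==i)[:,::-1].astype(np.float32); r=cv2.minAreaRect(pts)
            print(s[i,4],c[i],w,np.hypot(w[0],w[1]),r)
for nm,a in dict(green=((45,80,40),(85,255,255),(150,180,240,260),.035,20),brass=((15,120,100),(35,255,255),(245,200,360,265),.052,10),red=((0,150,80),(8,255,255),(240,140,400,230),.052,30),blue=((100,120,60),(125,255,255),(250,140,400,230),.01,10)).items():
    print(nm); blobs(*a)
```

```text
green
104 [207.  199.5] [0.5642 0.4563 0.035 ] 0.7256326711814871 ((207.0, 199.5), (11.0, 10.0), 90.0)
105 [182.4476 210.981 ] [0.5277 0.5382 0.035 ] 0.7537603919120345 ((182.5, 211.0), (10.0, 11.0), 90.0)
107 [215.6449 226.9626] [0.4726 0.4279 0.035 ] 0.6374895500897081 ((215.5, 227.0), (10.0, 11.0), 90.0)
106 [174.6415 240.1887] [0.4317 0.564  0.035 ] 0.7102470438165492 ((174.8000030517578, 240.1000518798828), (10.733125686645508, 11.180339813232422), 63.43495178222656)
brass
118 [275.2881 230.4407] [0.4565 0.2298 0.052 ] 0.5111223766277739 ((275.0, 230.5), (15.0, 14.0), 90.0)
111 [302.3784 228.8468] [0.4598 0.1414 0.052 ] 0.48108165551216203 ((302.5, 229.0), (14.0, 15.0), 90.0)
red
1350 [337.1133 183.8904] [0.605  0.0242 0.052 ] 0.6054631331097658 ((337.03997802734375, 185.26739501953125), (32.180023193359375, 75.53337097167969), 83.79655456542969)
blue
146 [295.9589 168.7192] [0.6645 0.1599 0.01  ] 0.6835116510167838 ((295.69512939453125, 168.75611877441406), (4.306830406188965, 33.23989486694336), 83.6598129272461)
```

View pics/top0a.png

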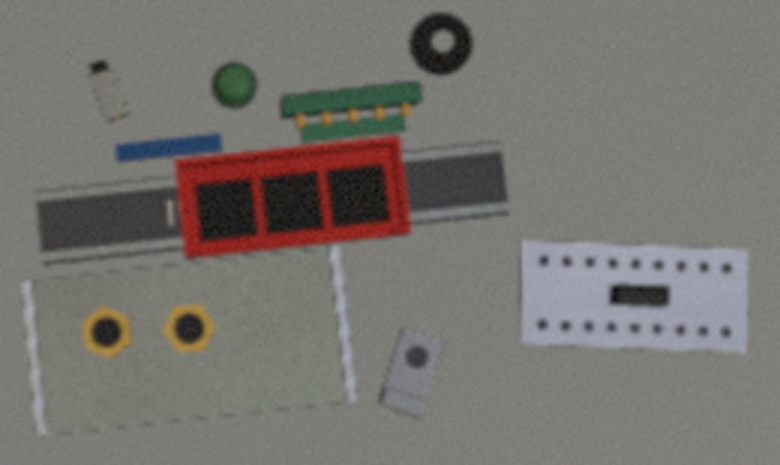

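Enlarged crop, in full-image coordinates: the rail runs from about (252,194) to (409,179). The nuts are at (275,230) and (303,229), both with flats facing ±x. The cover's corners lie at about (414,200)–(489,237), with its grip at (453,218). Next I'll fit the fixture and cover poses.

```bash
cat >> h.py <<'E'
def f(p,off=(240,120),s=3): return (np.array(p,float)+.5)/s-.5+np.array(off)
def goto(pos,yawd=None):
    """world target -> tool-axis shift in cm (at present yaw), yaw turn in deg"""
    o=manip.get_obs(); Rt=R.from_euler('xyz',o['tcp_rot']); d=Rt.inv().apply(np.array(pos)-o['tool_pos'])*100
    y=None if yawd is None else -((yawd-np.degrees(o['tcp_rot'][2])+180)%360-180)
    return d.round(2),y
E
python3 - <<'E'
from h import *
from scipy.optimize import least_squares
np.set_printoptions(precision=4,suppress=True)
rail=f([(36,190),(500,142),(508,214),(43,264)]); railL=np.array([(92,260,6),(92,-270,6),(8,-270,6),(8,260,6)])/1e3
fen=f([(27,282),(335,247),(42,432),(351,402)])
def W(p,L): 
    c,s=np.cos(p[2]),np.sin(p[2]); return np.c_[p[0]+c*L[:,0]-s*L[:,1],p[1]+s*L[:,0]+c*L[:,1],L[:,2]]
def fl(yd): return np.array([(-10,yd+170,44),(-10,yd-170,44),(-180,yd+170,44),(-180,yd-170,44)])/1e3
def res(p): return np.r_[(proj("top",W(p,railL))-rail).ravel(),(proj("top",W(p,fl(p[3]*1e3)))-fen).ravel()]
s=least_squares(res,[.55,.1,.1,.05],x_scale=[.1,.1,.1,.1]); p=s.x; print(p,np.degrees(p[2]),s.fun.round(2))
np.save('fix.npy',p[:3])
def loc(w): d=w[:,:2]-p[:2]; c,s_=np.cos(p[2]),np.sin(p[2]); return np.c_[c*d[:,0]+s_*d[:,1],-s_*d[:,0]+c*d[:,1]]*1e3
print("blue",loc(ray("top",f([(117,155),(220,141),(116,148),(219,136)]),.01)))
print("manif",loc(ray("top",f([(283,100),(420,88)]),.03)))
print("carrier rim corners",loc(ray("top",f([(176,162),(401,138),(411,232),(187,257)]),.052)))
print("pockets",loc(ray("top",f([(226,210),(293,202),(360,194)]),.021)))
n=ray("top",f([(106,331),(189,328)]),.052); print("nuts",n,loc(n))
c=ray("top",f([(522,240),(748,250),(746,352),(520,342)]),.011); print("cover",c.mean(0),np.linalg.norm(np.diff(c,axis=0),axis=1),np.degrees(np.arctan2(*(-(c[1]-c[0]+c[2]-c[3])[:2]*[-1,1])))); print(ray("top",f([(640,295)]),.047))
E
```

```text
[0.5495 0.0453 0.0838 0.1041] 4.8010610281913575 [-0.41  0.07  0.23 -0.17  0.62  0.25 -0.41  0.05 -0.14 -0.9  -0.08 -0.07
 -0.23  0.89  0.42 -0.16]
blue [[121.4814 163.6403]
 [125.1333  46.5409]
 [129.5289 163.9787]
 [130.9214  47.0628]]
manif [[ 160.8017  -28.054 ]
 [ 158.3905 -182.3791]]
carrier rim corners [[ 100.6482   97.8121]
 [ 101.2335 -151.4645]
 [  -3.2569 -150.1801]
 [  -4.7126   96.5893]]
pockets [[  45.4196   48.2678]
 [  46.4912  -27.0739]
 [  47.5682 -102.585 ]]
nuts [[0.458  0.2307 0.052 ]
 [0.4593 0.1405 0.052 ]] [[-75.6919 192.4933]
 [-81.9309 102.4253]]
cover [ 0.4851 -0.3592  0.011 ] [0.2573 0.115  0.2557] -3.855422615384586
[[ 0.4843 -0.3556  0.047 ]]
```

Call:
jog_arm --targets '[{"yaw": -9.5,"hand": 0},{"yaw": -9.5,"hand": 0},{"yaw": -9.5,"hand": 0},{"yaw": -9.5,"hand": 0},{"yaw": -9.5,"hand": 0},{"yaw": -9.5,"hand": 0},{"yaw": -9.5,"hand": 0},{"yaw": -9.4,"hand": 0},{"slide": [0,0,0],"hand": 0}]' --newtons 20

```text
invalid input
```

Call:
jog_arm --targets '[{"slide": [-3.1,-3.4,0],"hand": 0},{"slide": [-3.1,-3.4,0],"hand": 0},{"slide": [-3.1,-3.4,0],"hand": 0},{"slide": [-3.1,-3.4,0],"hand": 0},{"slide": [-3.1,-3.4,0],"hand": 0},{"slide": [-3.1,-3.4,0],"hand": 0},{"slide": [-3.1,-3.4,0],"hand": 0},{"slide": [-3.1,-3.4,0],"hand": 0},{"slide": [-3.1,-3.4,0],"hand": 0},{"slide": [-3.1,-3.4,0],"hand": 0},{"slide": [-3.1,-3.4,0],"hand": 0},{"slide": [-3.1,-3.4,0],"hand": 0},{"slide": [-3.1,-3.4,0],"hand": 0},{"slide": [0,0,0],"hand": 0}]'

```text
invalid input
```

```bash
cat >> h.py <<'E'
P=np.load('fix.npy')
def loc(w):
    d=np.atleast_2d(w)[:,:2]-P[:2]; c,s=np.cos(P[2]),np.sin(P[2]); return np.c_[c*d[:,0]+s*d[:,1],-s*d[:,0]+c*d[:,1]]*1e3
def tcp():
    o=manip.get_obs(); print('t',round(o['time'],2),'fix xy mm',loc(o['tool_pos']).round(1)[0],'z',(o['tool_pos'][2]*1e3).round(1),'yaw rel',(np.degrees(o['tcp_rot']-[0,0,P[2]])).round(2),'w',round(o['width'],4),o['ft_force'].round(1)); return o
E
python3 -c "from h import *;tcp()"
```

```text
t 0.1 fix xy mm [-399.3 -604.8] z 221.6 yaw rel [ 179.89   -0.   -165.92] w 0.087 [ 1.  -0.2 -0.6]
```

Call:
jog_arm --targets '[{"slide": [0,0,0],"yaw": -9.5,"hand": 0},{"slide": [0,0,0],"yaw": -9.5,"hand": 0},{"slide": [0,0,0],"yaw": -9.5,"hand": 0},{"slide": [0,0,0],"yaw": -9.5,"hand": 0},{"slide": [0,0,0],"yaw": -9.5,"hand": 0},{"slide": [0,0,0],"yaw": -9.5,"hand": 0},{"slide": [0,0,0],"yaw": -9.5,"hand": 0},{"slide": [0,0,0],"yaw": -9.4,"hand": 0},{"slide": [0,0,0],"yaw": 0,"hand": 0}]' --newtons 20

```text
time: 1.23
tool_pos: [0.2023, -0.591, 0.222]
tcp_rot: [3.141, 0.001, -1.489]
ft_force: [-0.1, -0.2, 0.5]
width: 0.0054
finger_force: 0.0
```

```bash
python3 -c "from h import *;tcp()"
```

```text
t 1.23 fix xy mm [-399.2 -605. ] z 222.0 yaw rel [ 1.7998e+02  6.0000e-02 -9.0120e+01] w 0.0054 [-0.1 -0.2  0.5]
```

Call:
jog_arm --targets '[{"slide": [-3.15,-3.45,0],"yaw": 0,"hand": 0},{"slide": [-3.15,-3.45,0],"yaw": 0,"hand": 0},{"slide": [-3.15,-3.45,0],"yaw": 0,"hand": 0},{"slide": [-3.15,-3.45,0],"yaw": 0,"hand": 0},{"slide": [-3.15,-3.45,0],"yaw": 0,"hand": 0},{"slide": [-3.15,-3.45,0],"yaw": 0,"hand": 0},{"slide": [-3.15,-3.45,0],"yaw": 0,"hand": 0},{"slide": [-3.15,-3.45,0],"yaw": 0,"hand": 0},{"slide": [-3.15,-3.45,0],"yaw": 0,"hand": 0},{"slide": [-3.15,-3.45,0],"yaw": 0,"hand": 0},{"slide": [-3.15,-3.45,0],"yaw": 0,"hand": 0},{"slide": [-3.15,-3.45,0],"yaw": 0,"hand": 0},{"slide": [-3.15,-3.45,0],"yaw": 0,"hand": 0},{"slide": [0,0,0],"yaw": 0,"hand": 0}]'

```text
time: 2.98
tool_pos: [0.6167, -0.1433, 0.2215]
tcp_rot: [3.141, 0.0, -1.486]
ft_force: [0.0, 0.3, 0.3]
width: 0.0006
finger_force: 0.0
```

```bash
python3 -c "from h import *;tcp()"
```

```text
t 2.98 fix xy mm [  51.1 -193.5] z 221.5 yaw rel [ 1.7995e+02  2.0000e-02 -8.9960e+01] w 0.0006 [0.  0.3 0.3]
```

Call:
jog_arm --targets '[{"slide": [0,0,4.75],"yaw": 0,"hand": 0},{"slide": [0,0,4.75],"yaw": 0,"hand": 0},{"slide": [0,0,4.75],"yaw": 0,"hand": 0},{"slide": [0,0,4.75],"yaw": 0,"hand": 0},{"slide": [-1.0,0,0],"yaw": 0,"hand": 0},{"slide": [-1.0,0,0],"yaw": 0,"hand": 0},{"slide": [-1.0,0,0],"yaw": 0,"hand": 0},{"slide": [-1.0,0,0],"yaw": 0,"hand": 0},{"slide": [-1.0,0,0],"yaw": 0,"hand": 0},{"slide": [-1.0,0,0],"yaw": 0,"hand": 0},{"slide": [-1.0,0,0],"yaw": 0,"hand": 0},{"slide": [-1.0,0,0],"yaw": 0,"hand": 0},{"slide": [-1.0,0,0],"yaw": 0,"hand": 0},{"slide": [-1.0,0,0],"yaw": 0,"hand": 0},{"slide": [-1.0,0,0],"yaw": 0,"hand": 0},{"slide": [-1.0,0,0],"yaw": 0,"hand": 0},{"slide": [-1.0,0,0],"yaw": 0,"hand": 0},{"slide": [-1.0,0,0],"yaw": 0,"hand": 0},{"slide": [0,0,0],"yaw": 0,"hand": 0}]'

```text
time: 5.35
tool_pos: [0.6027, -0.0051, 0.0321]
tcp_rot: [3.14, 0.001, -1.486]
ft_force: [-0.6, 0.6, 0.6]
width: 0.0008
finger_force: 0.0
```

```bash
cat >> h.py <<'E'
def carrier(n,fn):
    """left/right rim ends via red mask, sampled in fixture frame at z=.052"""
    im=snap(n,fn); h=cv2.cvtColor(im,cv2.COLOR_RGB2HSV); m=cv2.inRange(h,(0,140,60),(8,255,255))
    ys=np.arange(-300,300)/1e3; out=[]
    for x in (.1,.098): # rear wall top
        c,s=np.cos(P[2]),np.sin(P[2]); W=np.c_[P[0]+c*x-s*ys,P[1]+s*x+c*ys,np.full(len(ys),.052)]
        q=proj(n,W).astype(np.float32); v=cv2.remap(m.astype(np.float32),q[:,0].reshape(1,-1),q[:,1].reshape(1,-1),cv2.INTER_LINEAR)[0]
        on=ys[v>127]*1e3; out.append((on.min(),on.max(),(on.min()+on.max())/2))
    print(n,'carrier y ends',out); return im
E
python3 -c "
from h import *
tcp();carrier('top','t1.png');carrier('side','s1.png')"
```

```text
t 5.35 fix xy mm [ 48.8 -54.7] z 32.1 yaw rel [ 1.7993e+02  3.0000e-02 -8.9970e+01] w 0.0008 [-0.6  0.6  0.6]
top carrier y ends [(np.float64(115.0), np.float64(206.0), np.float64(160.5)), (np.float64(125.0), np.float64(206.0), np.float64(165.5))]
side carrier y ends [(np.float64(-44.0), np.float64(219.0), np.float64(87.5)), (np.float64(-43.0), np.float64(222.0), np.float64(89.5))]
```

Call:
jog_arm --targets '[{"slide": [-0.5,0,0],"yaw": 0,"hand": 0},{"slide": [-0.5,0,0],"yaw": 0,"hand": 0},{"slide": [-0.5,0,0],"yaw": 0,"hand": 0},{"slide": [-0.3,0,0],"yaw": 0,"hand": 0},{"slide": [-0.3,0,0],"yaw": 0,"hand": 0},{"slide": [0,0,0],"yaw": 0,"hand": 0},{"slide": [0,0,0],"yaw": 0,"hand": 0}]'

```text
time: 6.32
tool_pos: [0.6021, 0.0154, 0.0329]
tcp_rot: [-3.14, 0.001, -1.487]
ft_force: [0.3, -1.2, -0.1]
width: 0.0005
finger_force: 0.0
```

```bash
python3 -c "
from h import *
tcp();carrier('top','t2.png');carrier('side','s2.png')
b=cv2.imread('pics/raw_t2.png');cv2.imwrite('pics/t2a.png',cv2.resize(b[140:270,240:420],None,fx=4,fy=4,interpolation=2))"
```

```text
t 6.33 fix xy mm [ 49.9 -34.2] z 32.9 yaw rel [-1.7993e+02  3.0000e-02 -8.9980e+01] w 0.0005 [ 0.3 -1.2 -0.1]
top carrier y ends [(np.float64(115.0), np.float64(226.0), np.float64(170.5)), (np.float64(122.0), np.float64(226.0), np.float64(174.0))]
side carrier y ends [(np.float64(-21.0), np.float64(235.0), np.float64(107.0)), (np.float64(-21.0), np.float64(240.0), np.float64(109.5))]
```

View pics/t2a.png

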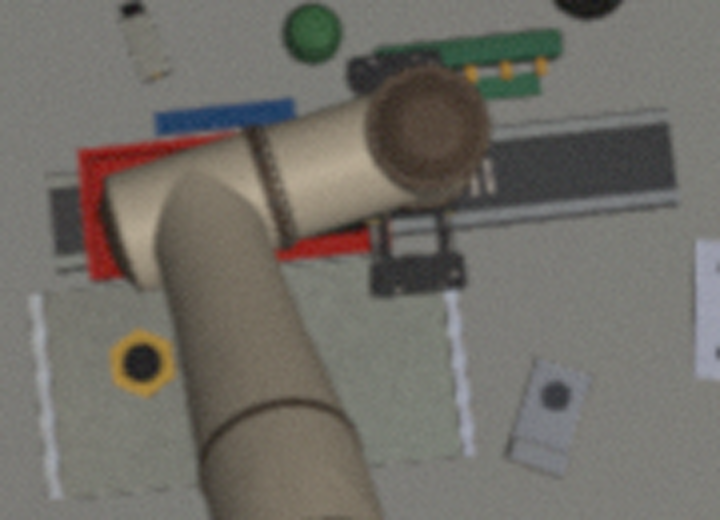

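The carrier's left edge is at (80,150) in the crop, nearly centred on the blue plate at (225,115). I'll nudge it a little further and watch the force.

Call:
jog_arm --targets '[{"slide": [-0.1,0,0],"yaw": 0,"hand": 0},{"slide": [-0.1,0,0],"yaw": 0,"hand": 0},{"slide": [0,0,0],"yaw": 0,"hand": 0}]'

```text
time: 6.8
tool_pos: [0.6016, 0.0167, 0.0327]
tcp_rot: [-3.141, -0.0, -1.487]
ft_force: [-0.5, -0.3, 0.4]
width: 0.0007
finger_force: 0.2
```

Call:
jog_arm --targets '[{"slide": [-0.1,0,0],"yaw": 0,"hand": 0},{"slide": [-0.1,0,0],"yaw": 0,"hand": 0},{"slide": [0,0,0],"yaw": 0,"hand": 0}]'

```text
time: 7.18
tool_pos: [0.6015, 0.0184, 0.0327]
tcp_rot: [-3.141, -0.0, -1.487]
ft_force: [0.8, -3.2, 0.8]
width: 0.0004
finger_force: 1.7
```

```bash
python3 -c "
from h import *
tcp();carrier('top','t3.png');carrier('side','s3.png')"
```

```text
t 7.17 fix xy mm [ 49.5 -31.1] z 32.7 yaw rel [-1.7999e+02 -2.0000e-02 -9.0000e+01] w 0.0004 [ 0.8 -3.2  0.8]
top carrier y ends [(np.float64(112.0), np.float64(229.0), np.float64(170.5)), (np.float64(118.0), np.float64(230.0), np.float64(174.0))]
side carrier y ends [(np.float64(-20.0), np.float64(240.0), np.float64(110.0)), (np.float64(-21.0), np.float64(241.0), np.float64(110.0))]
```

Call:
jog_arm --targets '[{"slide": [2,0,0],"yaw": 0,"hand": 0},{"slide": [2,0,0],"yaw": 0,"hand": 0},{"slide": [0,0,-5],"yaw": 0,"hand": 1},{"slide": [4,0,-5],"yaw": 0,"hand": 1},{"slide": [4,2,0],"yaw": 0,"hand": 1},{"slide": [4,4,0],"yaw": 0,"hand": 1},{"slide": [4,4,0],"yaw": 0,"hand": 1},{"slide": [4,4,0],"yaw": 0,"hand": 1},{"slide": [0,0,0],"yaw": 0,"hand": 1}]'

```text
time: 8.4
tool_pos: [0.4785, -0.2342, 0.1313]
tcp_rot: [3.14, 0.001, -1.493]
ft_force: [0.9, 0.2, -0.2]
width: 0.0625
finger_force: 0.0
```

```bash
python3 -c "
from h import *
tcp();carrier('top','t4.png');carrier('side','s4.png')
b=cv2.imread('pics/raw_t4.png');cv2.imwrite('pics/t4a.png',cv2.resize(b[140:270,240:420],None,fx=4,fy=4,interpolation=2))"
```

```text
t 8.4 fix xy mm [ -94.2 -272.5] z 131.3 yaw rel [ 1.7993e+02  5.0000e-02 -9.0360e+01] w 0.0625 [ 0.9  0.2 -0.2]
top carrier y ends [(np.float64(-15.0), np.float64(229.0), np.float64(107.0)), (np.float64(-15.0), np.float64(230.0), np.float64(107.5))]
side carrier y ends [(np.float64(-20.0), np.float64(240.0), np.float64(110.0)), (np.float64(-21.0), np.float64(241.0), np.float64(110.0))]
```

View pics/t4a.png

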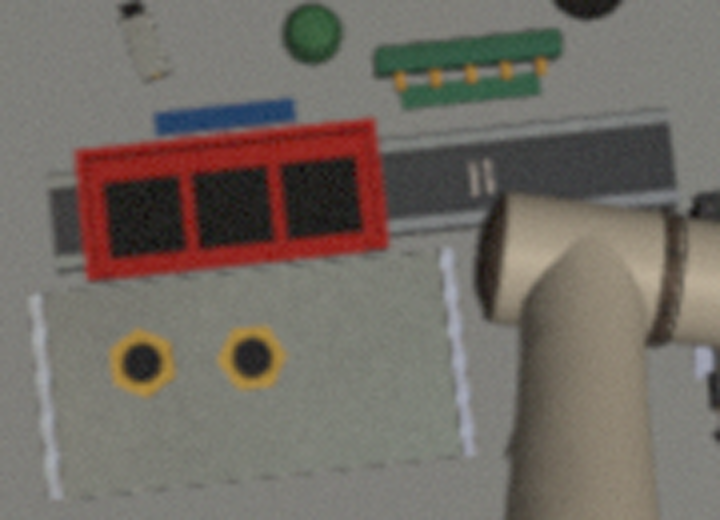

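The carrier is in the load detent, spanning crop x 77–388. The nuts are at crop (142,362) and (252,357). Next I'll get each nut's exact centre and orientation.

```bash
cat >> h.py <<'E'
def nuts(fn,n='top'):
    b=cv2.imread('pics/raw_'+fn); g=cv2.resize(b,None,fx=6,fy=6,interpolation=cv2.INTER_CUBIC); h=cv2.cvtColor(g,cv2.COLOR_BGR2HSV)
    m=cv2.inRange(h,(14,110,90),(38,255,255)); c=cv2.findContours(m,cv2.RETR_EXTERNAL,cv2.CHAIN_APPROX_NONE)[0]
    for k in c:
        if cv2.contourArea(k)<2000: continue
        w=ray(n,(k.reshape(-1,2)+.5)/6-.5,.052); l=loc(w); 
        if not(-190<l[:,0].mean()<120 and -80<l[:,1].mean()<290): continue
        (cx,cy),r=cv2.minEnclosingCircle(l.astype(np.float32)); M=cv2.moments(l.astype(np.float32)); ce=np.array([M['m10'],M['m01']])/M['m00']
        d=l-ce; th=np.arctan2(d[:,1],d[:,0]); rr=np.hypot(*d.T); best=max(np.arange(0,60,1),key=lambda a:(rr*np.cos(6*(th-np.radians(a)))).sum())
        print('nut c',ce.round(1),'R',round(r,1),'vertex deg',best,'-> flat normal deg',(best+30+30)%60-30,'amp',round((rr*np.cos(6*(th-np.radians(best)))).mean(),2))
E
python3 -c "
from h import *
nuts('t4.png');nuts('top0.png');nuts('s4.png','side')"
```

```text
nut c [-76.7 192.2] R 27.5 vertex deg 0 -> flat normal deg -30 amp 1.4
nut c [-81.8 102.7] R 27.0 vertex deg 28 -> flat normal deg -2 amp 1.52
nut c [-76.8 192.2] R 27.7 vertex deg 2 -> flat normal deg -28 amp 1.62
nut c [-81.8 102.7] R 27.2 vertex deg 28 -> flat normal deg -2 amp 1.47
nut c [-73.2 191.8] R 29.3 vertex deg 59 -> flat normal deg 29 amp 1.93
nut c [-78.9 101.8] R 29.1 vertex deg 29 -> flat normal deg -1 amp 1.91
```

Call:
jog_arm --targets '[{"slide": [-4.7,-0.15,0],"yaw": 0,"hand": 1},{"slide": [-4.7,-0.15,0],"yaw": 0,"hand": 1},{"slide": [-4.7,-0.15,0],"yaw": 0,"hand": 1},{"slide": [-4.7,-0.15,0],"yaw": 0,"hand": 1},{"slide": [-4.7,-0.15,0],"yaw": 0,"hand": 1},{"slide": [-4.7,-0.15,0],"yaw": 0,"hand": 1},{"slide": [-4.7,-0.15,0],"yaw": 0,"hand": 1},{"slide": [-4.6,-0.15,0],"yaw": 0,"hand": 1},{"slide": [0,0,0],"yaw": 0,"hand": 1},{"slide": [0,0,0],"yaw": 0,"hand": 1}]'

```text
time: 9.75
tool_pos: [0.4622, 0.1441, 0.1311]
tcp_rot: [3.141, -0.0, -1.486]
ft_force: [0.4, 0.0, -0.2]
width: 0.0872
finger_force: 0.0
```

```bash
python3 -c "
from h import *
tcp();snap('side','s5.png');nuts('s5.png','side')"
```

```text
t 9.75 fix xy mm [-78.7 105.8] z 131.1 yaw rel [ 1.7997e+02 -1.0000e-02 -8.9920e+01] w 0.0872 [ 0.4  0.  -0.2]
nut c [-73.2 192. ] R 32.1 vertex deg 7 -> flat normal deg -23 amp 4.85
nut c [-79.  106.1] R 34.0 vertex deg 31 -> flat normal deg 1 amp 1.56
```

Call:
jog_arm --targets '[{"slide": [0.3,0.2,3.5],"yaw": 0,"hand": 1},{"slide": [0,0,3.5],"yaw": 0,"hand": 1},{"slide": [0,0,2.5],"yaw": 0,"hand": 1},{"slide": [0,0,0],"yaw": 0,"hand": 1},{"slide": [0,0,0],"yaw": 0,"hand": 0.4},{"slide": [0,0,0],"yaw": 0,"hand": 0.4},{"slide": [0,0,0],"yaw": 0,"hand": 0.4},{"slide": [0,0,0],"yaw": 0,"hand": 0.4},{"slide": [0,0,0],"yaw": 0,"hand": 0.4}]' --newtons 10

```text
time: 10.92
tool_pos: [0.4612, 0.1407, 0.0368]
tcp_rot: [-3.14, 0.001, -1.487]
ft_force: [0.7, 0.3, 2.4]
width: 0.0494
finger_force: 10.0
```

```bash
python3 -c "
from h import *
tcp()"
```

```text
t 10.93 fix xy mm [-80.  102.5] z 36.8 yaw rel [-1.7992e+02  4.0000e-02 -8.9980e+01] w 0.0494 [0.7 0.3 2.4]
```

Call:
jog_arm --targets '[{"slide": [-0.03,-1.2,0],"yaw": 0,"hand": 0.4},{"slide": [-0.03,-1.2,0],"yaw": 0,"hand": 0.4},{"slide": [-0.03,-1.2,0],"yaw": 0,"hand": 0.4},{"slide": [-0.03,-1.2,0],"yaw": 0,"hand": 0.4},{"slide": [-0.03,-1.2,0],"yaw": 0,"hand": 0.4},{"slide": [-0.03,-1.2,0],"yaw": 0,"hand": 0.4},{"slide": [-0.03,-1.2,0],"yaw": 0,"hand": 0.4},{"slide": [-0.03,-1.2,0],"yaw": 0,"hand": 0.4},{"slide": [-0.03,-1.2,0],"yaw": 0,"hand": 0.4},{"slide": [-0.03,-1.0,0],"yaw": 0,"hand": 0.4},{"slide": [0,-0.6,0],"yaw": 0,"hand": 0.4},{"slide": [0,0,0],"yaw": 0,"hand": 0.4}]'

```text
time: 12.42
tool_pos: [0.5849, 0.1539, 0.0362]
tcp_rot: [-3.14, 0.0, -1.487]
ft_force: [1.3, 0.4, -1.5]
width: 0.0508
finger_force: 9.7
```

```bash
python3 -c "
from h import *
tcp();carrier('side','s6.png')"
```

```text
t 12.43 fix xy mm [ 44.3 105.3] z 36.2 yaw rel [-1.7992e+02  3.0000e-02 -9.0010e+01] w 0.0508 [ 1.3  0.4 -1.5]
side carrier y ends [(np.float64(102.0), np.float64(240.0), np.float64(171.0)), (np.float64(102.0), np.float64(241.0), np.float64(171.5))]
```

Now release, lift clear, and move back over the deck with the hand opening wide and a 30° turn for the second nut.

Call:
jog_arm --targets '[{"slide": [0,0,0],"yaw": 0,"hand": 0.66},{"slide": [0,0,0],"yaw": 0,"hand": 0.66},{"slide": [0,0,0],"yaw": 0,"hand": 0.66},{"slide": [0,0,-3],"yaw": 0,"hand": 0.66},{"slide": [0,0,-5],"yaw": 0,"hand": 1},{"slide": [0,3,-2],"yaw": 0,"hand": 1},{"slide": [0,4,0],"yaw": 0,"hand": 1},{"slide": [0,4,0],"yaw": 0,"hand": 1},{"slide": [0,5,0],"yaw": 0,"hand": 1},{"slide": [0,5,0],"yaw": 0,"hand": 1},{"slide": [0,0,0],"yaw": 0,"hand": 1}]'

```text
time: 13.85
tool_pos: [0.3716, 0.1348, 0.1365]
tcp_rot: [3.141, 0.0, -1.485]
ft_force: [0.0, 0.5, 0.2]
width: 0.0872
finger_force: 0.0
```

```bash
python3 -c "
from h import *
tcp();snap('top','t7.png');carrier('side','s7.png');nuts('t7.png');nuts('s7.png','side')
a=cv2.imread('pics/raw_t7.png')[140:270,240:420];b=cv2.imread('pics/raw_s7.png')[140:310,240:430]
b=cv2.resize(b,None,fx=3,fy=3,interpolation=2);a=cv2.resize(a,(400,289),interpolation=2)
b=cv2.resize(b,(400,358));cv2.imwrite('pics/c7.png',np.hstack([cv2.copyMakeBorder(a,0,69,0,0,0),b]))"
```

```text
t 13.85 fix xy mm [-169.9  104.1] z 136.5 yaw rel [ 1.7995e+02  1.0000e-02 -8.9900e+01] w 0.0872 [0.  0.5 0.2]
side carrier y ends [(np.float64(-20.0), np.float64(240.0), np.float64(110.0)), (np.float64(-21.0), np.float64(241.0), np.float64(110.0))]
nut c [-76.7 192.2] R 27.5 vertex deg 2 -> flat normal deg -28 amp 1.39
nut c [ 36.5 104.2] R 29.8 vertex deg 31 -> flat normal deg 1 amp 2.08
nut c [-73.2 192. ] R 32.1 vertex deg 6 -> flat normal deg -24 amp 5.0
nut c [ 38.2 111.2] R 32.3 vertex deg 23 -> flat normal deg -7 amp 3.76
```

View pics/c7.png

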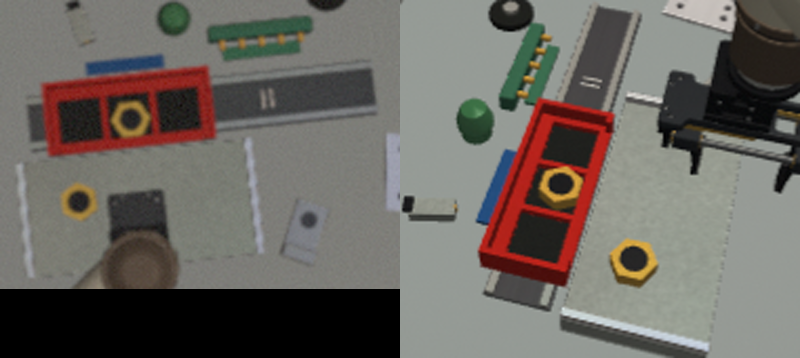

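One nut is in the middle pocket, at left-panel (130,118). It looks close to the pocket's front edge, so I'll triangulate its plug to check that it sits flat. The other nut is still at (79,202).

```bash
cat >> h.py <<'E'
def plug(fn,n,guess):
    b=cv2.imread('pics/raw_'+fn); u,v=proj(n,[guess])[0]; x0,y0=int(u)-14,int(v)-14
    g=cv2.resize(b[y0:y0+29,x0:x0+29],None,fx=8,fy=8,interpolation=cv2.INTER_CUBIC)
    h=cv2.cvtColor(g,cv2.COLOR_BGR2HSV); br=cv2.inRange(h,(12,100,80),(38,255,255))
    c=max(cv2.findContours(br,cv2.RETR_EXTERNAL,cv2.CHAIN_APPROX_NONE)[0],key=cv2.contourArea); f_=np.zeros_like(br); cv2.drawContours(f_,[c],-1,255,-1)
    d=f_&~br; k=max(cv2.findContours(d,cv2.RETR_EXTERNAL,cv2.CHAIN_APPROX_NONE)[0],key=cv2.contourArea); e=cv2.fitEllipse(k)
    return (np.array(e[0])+.5)/8-.5+[x0,y0], e[1], e[2]
def tri(ft,fs,g):
    A=[];B=[]
    for n,fn in(('top',ft),('side',fs)):
        px,ax,an=plug(fn,n,g); q=ray(n,[px],0)[0]; K,d,r,t=cam(n); M=cv2.Rodrigues(r)[0]; c=-M.T@t; D=(q-c)/np.linalg.norm(q-c); Q=np.eye(3)-np.outer(D,D); A.append(Q);B.append(Q@c); print(n,px.round(1),np.round(ax,1),round(an))
    X=np.linalg.solve(sum(A),sum(B)); print('plug top',loc(X).round(1),'z',(X[2]*1e3).round(1),[ (np.linalg.norm(a@X-b)*1e3).round(1) for a,b in zip(A,B)])
def w(x,y,z): c,s=np.cos(P[2]),np.sin(P[2]); return [P[0]+c*x-s*y,P[1]+s*x+c*y,z]
E
python3 -c "
from h import *
tri('t7.png','s7.png',w(.039,.104,.041));tri('t7.png','s7.png',w(-.076,.192,.052));tri('t4.png','s4.png',w(-.081,.1025,.052))"
```

```text
top [298.4 193.1] [68.6 69.7] 165
side [315.9 226.8] [77.4 91.8] 89
plug top [[ 38.7 104.6]] z 44.1 [np.float64(1.4), np.float64(1.4)]
top [275.  230.3] [69.2 70.8] 25
side [350.6 262.4] [ 89.9 100. ] 106
plug top [[-75.1 192.3]] z 55.1 [np.float64(1.6), np.float64(1.6)]
top [302.6 228.9] [69.3 71.2] 170
side [359.8 233.7] [79.6 96. ] 98
plug top [[-80.2 102.5]] z 54.7 [np.float64(1.6), np.float64(1.6)]
```

Call:
jog_arm --targets '[{"slide": [-2.2,-2.35,0],"yaw": 0,"hand": 1},{"slide": [-2.2,-2.35,0],"yaw": 0,"hand": 1},{"slide": [-2.2,-2.35,0],"yaw": 0,"hand": 1},{"slide": [-2.2,-2.35,0],"yaw": 0,"hand": 1},{"slide": [0,0,0],"yaw": -10,"hand": 1},{"slide": [0,0,0],"yaw": -10,"hand": 1},{"slide": [0,0,0],"yaw": -10,"hand": 1},{"slide": [0,0,0],"yaw": 0,"hand": 1},{"slide": [0,0,0],"yaw": 0,"hand": 1}]'

```text
time: 15.08
tool_pos: [0.4616, 0.2317, 0.1362]
tcp_rot: [3.142, -0.0, -0.967]
ft_force: [0.7, -1.0, -0.1]
width: 0.087
finger_force: 0.0
```

```bash
python3 -c "
from h import *
o=tcp();print(o['joints'],goto(w(-.0758,.1923,.0362)));snap('side','s8.png');print(plug('s8.png','side',w(-.0751,.1923,.055)))"
```

```text
t 15.07 fix xy mm [-72.  193.2] z 136.2 yaw rel [ 1.800e+02 -1.000e-02 -6.018e+01] w 0.087 [ 0.7 -1.  -0.1]
[ 7.79846361e-01  2.85445620e-01 -3.78824883e-01  1.11112252e-04
 -9.06593724e-01 -1.75635321e-01] (array([-0.11,  0.37, 10.  ]), None)
(array([350.57817173, 262.39433002]), (89.9930648803711, 99.98989868164062), 106.41984558105469)
```

The nut hasn't moved. Descend and grip.

Call:
jog_arm --targets '[{"slide": [-0.1,0.35,3.5],"yaw": 0,"hand": 1},{"slide": [0,0,3.5],"yaw": 0,"hand": 1},{"slide": [0,0,3.0],"yaw": 0,"hand": 1},{"slide": [0,0,0],"yaw": 0,"hand": 1},{"slide": [0,0,0],"yaw": 0,"hand": 0.4},{"slide": [0,0,0],"yaw": 0,"hand": 0.4},{"slide": [0,0,0],"yaw": 0,"hand": 0.4},{"slide": [0,0,0],"yaw": 0,"hand": 0.4},{"slide": [0,0,0],"yaw": 0,"hand": 0.4}]'

```text
time: 16.25
tool_pos: [0.4582, 0.231, 0.0368]
tcp_rot: [-3.14, 0.0, -0.963]
ft_force: [0.1, 0.3, 1.3]
width: 0.0501
finger_force: 10.0
```

```bash
python3 -c "
from h import *
tcp();print(goto(w(.046,.1795,.0362)))"
```

```text
t 16.25 fix xy mm [-75.5 192.7] z 36.8 yaw rel [-1.799e+02  1.000e-02 -6.000e+01] w 0.0501 [0.1 0.3 1.3]
(array([ 7.22, -9.86,  0.08]), None)
```

Call:
jog_arm --targets '[{"slide": [0.57,0.33,0],"yaw": 0,"hand": 0.4},{"slide": [0.57,0.33,0],"yaw": 0,"hand": 0.4},{"slide": [0.6,-1.05,0],"yaw": 0,"hand": 0.4},{"slide": [0.6,-1.05,0],"yaw": 0,"hand": 0.4},{"slide": [0.6,-1.05,0],"yaw": 0,"hand": 0.4},{"slide": [0.6,-1.05,0],"yaw": 0,"hand": 0.4},{"slide": [0.6,-1.05,0],"yaw": 0,"hand": 0.4},{"slide": [0.6,-1.05,0],"yaw": 0,"hand": 0.4},{"slide": [0.6,-1.05,0],"yaw": 0,"hand": 0.4},{"slide": [0.6,-1.05,0],"yaw": 0,"hand": 0.4},{"slide": [0.6,-1.05,0],"yaw": 0,"hand": 0.4},{"slide": [0.6,-1.05,0],"yaw": 0,"hand": 0.4},{"slide": [0,0,0],"yaw": 0,"hand": 0.4}]'

```text
time: 17.88
tool_pos: [0.5798, 0.2277, 0.0355]
tcp_rot: [3.141, -0.0, -0.964]
ft_force: [-0.7, 0.3, -2.0]
width: 0.0498
finger_force: 10.0
```

```bash
python3 -c "
from h import *
tcp()"
```

```text
t 17.88 fix xy mm [ 45.4 179.2] z 35.5 yaw rel [179.95  -0.   -60.06] w 0.0498 [-0.7  0.3 -2. ]
```

Call:
jog_arm --targets '[{"slide": [0,0,0],"yaw": 0,"hand": 0.66},{"slide": [0,0,0],"yaw": 0,"hand": 0.66},{"slide": [0,0,0],"yaw": 0,"hand": 0.66},{"slide": [0,0,-3],"yaw": 0,"hand": 0.66},{"slide": [0,0,-5],"yaw": 0,"hand": 1},{"slide": [0,0,-4],"yaw": 10,"hand": 1},{"slide": [0,0,0],"yaw": 10,"hand": 1},{"slide": [0,0,0],"yaw": 10,"hand": 1},{"slide": [4.5,1.5,0],"yaw": 0,"hand": 1},{"slide": [4.5,1.5,0],"yaw": 0,"hand": 1},{"slide": [4.5,1.5,0],"yaw": 0,"hand": 1},{"slide": [4.5,1.5,0],"yaw": 0,"hand": 1},{"slide": [4.5,1.5,0],"yaw": 0,"hand": 1},{"slide": [4.5,1.5,0],"yaw": 0,"hand": 1},{"slide": [4.5,1.5,0],"yaw": 0,"hand": 1},{"slide": [4.5,1.5,0],"yaw": 0,"hand": 1},{"slide": [0,0,0],"yaw": 0,"hand": 1}]'

```text
time: 20.0
tool_pos: [0.4885, -0.143, 0.1566]
tcp_rot: [-3.141, -0.0, -1.491]
ft_force: [0.8, 0.0, 0.2]
width: 0.0871
finger_force: 0.0
```

```bash
python3 -c "
from h import *
tcp();carrier('top','t9.png');carrier('side','s9.png')
try: nuts('t9.png');tri('t9.png','s9.png',w(.039,.104,.041));tri('t9.png','s9.png',w(.045,.179,.041))
except Exception as e: print(e)
a=cv2.imread('pics/raw_t9.png')[140:270,240:420];b=cv2.imread('pics/raw_s9.png')[140:310,240:430]
a=cv2.resize(a,(400,289),interpolation=2)
b=cv2.resize(b,(400,358),interpolation=2);cv2.imwrite('pics/c9.png',np.hstack([cv2.copyMakeBorder(a,0,69,0,0,0),b]))"
```

```text
t 20.0 fix xy mm [ -76.5 -182.5] z 156.6 yaw rel [-179.99   -0.    -90.25] w 0.0871 [0.8 0.  0.2]
top carrier y ends [(np.float64(-15.0), np.float64(229.0), np.float64(107.0)), (np.float64(-15.0), np.float64(230.0), np.float64(107.5))]
side carrier y ends [(np.float64(-20.0), np.float64(240.0), np.float64(110.0)), (np.float64(-21.0), np.float64(241.0), np.float64(110.0))]
nut c [ 40.1 177.3] R 29.7 vertex deg 0 -> flat normal deg -30 amp 1.45
nut c [ 36.5 104.2] R 29.9 vertex deg 30 -> flat normal deg 0 amp 1.98
top [298.4 193.1] [68.8 69.6] 160
side [315.9 226.8] [77.9 92.4] 89
plug top [[ 38.8 104.5]] z 44.1 [np.float64(1.4), np.float64(1.4)]
top [276.1 194.3] [68.1 70.5] 11
side [306.6 249.1] [85.6 97.7] 86
plug top [[ 42.7 178.2]] z 44.9 [np.float64(1.5), np.float64(1.5)]
```

View pics/c9.png

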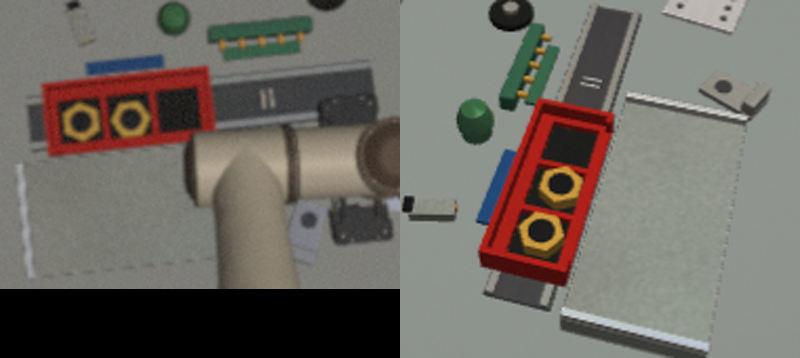

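Both nuts are flat in pockets, at left-panel (81,121) and (131,118), and the carrier is still in the detent. Next, the cover: a refined pose from the first top picture, which has no occlusion.

Run:
```python
from h import *
np.set_printoptions(precision=4,suppress=True)
b=cv2.imread('pics/raw_top0.png'); x0,y0=400,185
g=cv2.resize(b[y0:255,x0:505],None,fx=6,fy=6,interpolation=cv2.INTER_CUBIC)
lab=cv2.cvtColor(g,cv2.COLOR_BGR2LAB); t,m=cv2.threshold(cv2.GaussianBlur(lab[...,0],(9,9),0),0,255,cv2.THRESH_OTSU)
k=max(cv2.findContours(m,cv2.RETR_EXTERNAL,cv2.CHAIN_APPROX_NONE)[0],key=cv2.contourArea).reshape(-1,2)
W=ray('top',(k+.5)/6-.5+[x0,y0],.011)[:,:2]; r=cv2.minAreaRect((W*1e3).astype(np.float32)); print('cover',r)
d=cv2.inRange(cv2.cvtColor(g,cv2.COLOR_BGR2GRAY),0,60); k2=max(cv2.findContours(d,cv2.RETR_EXTERNAL,cv2.CHAIN_APPROX_NONE)[0],key=cv2.contourArea).reshape(-1,2)
W2=ray('top',(k2+.5)/6-.5+[x0,y0],.047)[:,:2]; print('grip',cv2.minAreaRect((W2*1e3).astype(np.float32)))
o=tcp(); print(goto([.4845,-.357,.08],-93.9))
```

```text
cover ((484.922119140625, -359.6184997558594), (257.9703674316406, 119.35443115234375), 86.45899963378906)
grip ((484.6053771972656, -354.2778015136719), (61.093997955322266, 17.95256996154785), 86.03736114501953)
t 20.1 fix xy mm [ -75.3 -180.6] z 156.6 yaw rel [-179.96   -0.    -90.06] w 0.0872 [ 0.8 -0.6 -0.6]
(array([21.48,  2.3 ,  7.66]), np.float64(8.642828627129973))
```

Call:
jog_arm --targets '[{"slide": [4.3,0.46,0],"yaw": 0,"hand": 1},{"slide": [4.3,0.46,0],"yaw": 0,"hand": 1},{"slide": [4.3,0.46,0],"yaw": 0,"hand": 1},{"slide": [4.3,0.46,0],"yaw": 0,"hand": 1},{"slide": [4.3,0.46,2],"yaw": 0,"hand": 1},{"slide": [0,0,2],"yaw": 8.5,"hand": 1},{"slide": [0,0,2],"yaw": 0,"hand": 1},{"slide": [0,0,0],"yaw": 0,"hand": 1}]'

```text
time: 21.1
tool_pos: [0.4844, -0.3555, 0.0947]
tcp_rot: [3.138, 0.001, -1.634]
ft_force: [-0.1, 0.2, 0.7]
width: 0.087
finger_force: 0.0
```

Run:
```python
from h import *
o=tcp(); print(o['tool_pos'],goto([.4848,-.3580,.017],-93.8))
```

```text
t 21.1 fix xy mm [ -98.4 -393.9] z 94.7 yaw rel [ 1.798e+02  8.000e-02 -9.841e+01] w 0.087 [-0.1  0.2  0.7]
[ 0.48443977 -0.3554841   0.09473403] (array([ 0.26, -0.08,  7.77]), np.float64(0.1879381684553323))
```

Call:
jog_arm --targets '[{"slide": [0.1,-0.05,3],"yaw": 0,"hand": 1},{"slide": [0.1,0,3],"yaw": 0,"hand": 1},{"slide": [0,0,1.7],"yaw": 0,"hand": 1},{"slide": [0,0,0],"yaw": 0,"hand": 0.1},{"slide": [0,0,0],"yaw": 0,"hand": 0.1},{"slide": [0,0,0],"yaw": 0,"hand": 0.1},{"slide": [0,0,0],"yaw": 0,"hand": 0.1},{"slide": [0,0,0],"yaw": 0,"hand": 0.1},{"slide": [0,0,0],"yaw": 0,"hand": 0.1},{"slide": [0,0,0],"yaw": 0,"hand": 0.1},{"slide": [0,0,0],"yaw": 0,"hand": 0.1}]' --newtons 45

```text
time: 22.48
tool_pos: [0.4857, -0.3591, 0.0194]
tcp_rot: [-3.14, -0.0, -1.635]
ft_force: [0.5, -0.3, -1.2]
width: 0.0214
finger_force: 45.0
```

Run:
```python
from h import *
o=tcp(); print(o['tool_pos'],o['finger_force'])
```

```text
t 22.48 fix xy mm [ -97.4 -397.6] z 19.4 yaw rel [-1.7993e+02 -3.0000e-02 -9.8490e+01] w 0.0214 [ 0.5 -0.3 -1.2]
[ 0.485722   -0.3591324   0.01944961] 44.99975343234837
```

Call:
jog_arm --targets '[{"slide": [0,0,-2],"yaw": 0,"hand": 0.1},{"slide": [0,0,-3],"yaw": 0,"hand": 0.1},{"slide": [0,0,-3],"yaw": 0,"hand": 0.1},{"slide": [0,0,-2],"yaw": -4.2,"hand": 0.1},{"slide": [0,0,0],"yaw": -4.2,"hand": 0.1},{"slide": [0,0,0],"yaw": 0,"hand": 0.1},{"slide": [0,0,0],"yaw": 0,"hand": 0.1}]'

```text
time: 23.35
tool_pos: [0.4842, -0.3585, 0.1182]
tcp_rot: [3.139, 0.002, -1.49]
ft_force: [0.5, 0.4, -4.0]
width: 0.0221
finger_force: 45.0
```

Run:
```python
from h import *
o=tcp(); print(o['tool_pos'],o['finger_force'])
snap('top','t10.png');snap('side','s10.png')
a=cv2.imread('pics/raw_t10.png')[160:270,380:540];b=cv2.imread('pics/raw_s10.png')[60:200,330:500]
cv2.imwrite('pics/c10.png',np.hstack([cv2.resize(a,(400,275),interpolation=2),cv2.resize(b,(334,275),interpolation=2)]))
```

```text
t 23.35 fix xy mm [ -98.9 -396.9] z 118.2 yaw rel [ 1.7987e+02  9.0000e-02 -9.0180e+01] w 0.0221 [ 0.5  0.4 -4. ]
[ 0.4841994  -0.35852856  0.11823286] 44.999094754457474
```

View pics/c10.png

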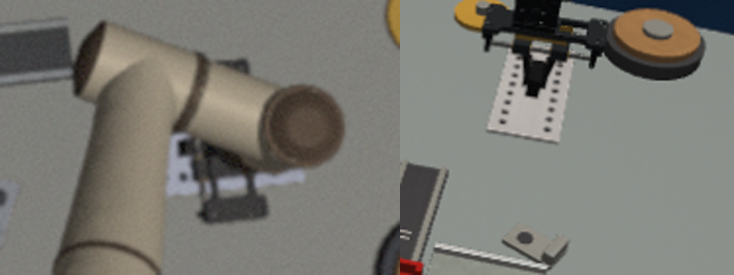

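The cover is held level, with side-view corners at about (376,126) and (411,133) and a reading of 4 N. I'll carry it over the carrier.

Call:
jog_arm --targets '[{"slide": [-1.5,-0.4,0],"yaw": 0,"hand": 0.1},{"slide": [-3.0,-0.9,0],"yaw": 0,"hand": 0.1},{"slide": [-3.0,-0.9,0],"yaw": 0,"hand": 0.1},{"slide": [-3.0,-0.9,0],"yaw": 0,"hand": 0.1},{"slide": [-3.0,-0.9,0],"yaw": 0,"hand": 0.1},{"slide": [-3.0,-0.9,0],"yaw": 0,"hand": 0.1},{"slide": [-3.0,-0.9,0],"yaw": 0,"hand": 0.1},{"slide": [-3.0,-0.9,0],"yaw": 0,"hand": 0.1},{"slide": [-3.0,-0.9,0],"yaw": 0,"hand": 0.1},{"slide": [-3.0,-0.9,0],"yaw": 0,"hand": 0.1},{"slide": [-3.0,-0.9,0],"yaw": 0,"hand": 0.1},{"slide": [-3.0,-0.9,0],"yaw": 0,"hand": 0.1},{"slide": [-3.0,-0.9,0],"yaw": 0,"hand": 0.1},{"slide": [-3.0,-0.9,0],"yaw": 0,"hand": 0.1},{"slide": [-3.0,-0.9,0],"yaw": 0,"hand": 0.1},{"slide": [-3.0,-0.9,0],"yaw": 0,"hand": 0.1},{"slide": [-3.0,-0.9,0],"yaw": 0,"hand": 0.1},{"slide": [-0.7,-0.1,0],"yaw": 0,"hand": 0.1},{"slide": [0,0,0],"yaw": 0,"hand": 0.1},{"slide": [0,0,0],"yaw": 0,"hand": 0.1}]'

```text
time: 25.95
tool_pos: [0.5919, 0.1528, 0.1193]
tcp_rot: [3.141, -0.0, -1.49]
ft_force: [0.1, -0.4, -3.8]
width: 0.0218
finger_force: 45.0
```

Run:
```python
from h import *
o=tcp(); print(o['tool_pos'],o['finger_force'])
snap('top','t11.png');snap('side','s11.png')
b=cv2.imread('pics/raw_s11.png')[140:260,260:380]; a=cv2.imread('pics/raw_t11.png')[140:220,240:340]
cv2.imwrite('pics/c11.png',cv2.resize(b,None,fx=5,fy=5,interpolation=2)); cv2.imwrite('pics/c11t.png',cv2.resize(a,None,fx=7,fy=7,interpolation=2))
```

```text
t 25.95 fix xy mm [ 51.3 103.6] z 119.3 yaw rel [ 1.7995e+02 -2.0000e-02 -9.0140e+01] w 0.0218 [ 0.1 -0.4 -3.8]
[0.59193438 0.15279917 0.11926392] 44.99899763613939
```

View pics/c11.png

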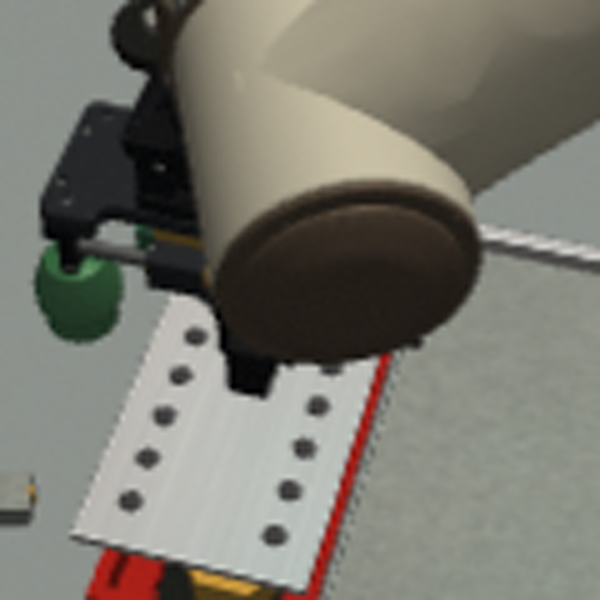

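View pics/c11t.png

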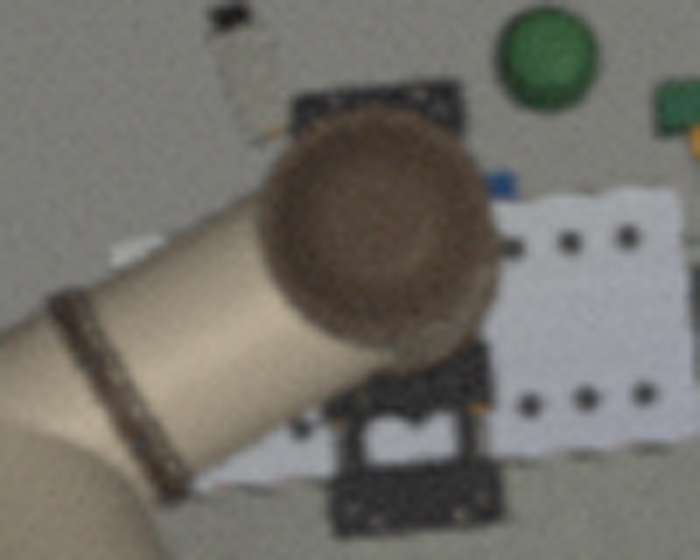

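The side crop shows the cover level above the carrier, with near-edge corners at (72,538) and (308,592). The top crop shows the right-edge corners at (685,188) and (698,440). I'll compute the cover centre from both.

Run:
```python
from h import *
np.set_printoptions(precision=1,suppress=True)
z=.1193-.0194+.011
print('side cover left corners',loc(ray('side',f([(73,535),(307,589)],(260,140),5),z)))
print('top cover right corners',loc(ray('top',f([(685,188),(698,440)],(240,140),7),z)))
print('top cover front-left pt',loc(ray('top',f([(200,490)],(240,140),7),z)))
print('top rim corners',loc(ray('top',f([(77,151),(376,119),(388,248),(90,281)],(240,140),4),.052)))
# holes: dark dots rows in both pictures (plate top)
# side rim left end: red-mask edge in s9 along fixture y at several x
for fn,n in(('s9.png','side'),('t9.png','top')):
    b=cv2.imread('pics/raw_'+fn).astype(np.float32); r=b[...,2]-np.maximum(b[...,0],b[...,1])
    for ax in('y','x'):
        for fixd in ((.02,.05,.08) if ax=='y' else (.16,.13,.08)):
            s=np.arange(.2,.26,.0005) if ax=='y' else np.arange(.08,.125,.0005)
            q=proj(n,[w(*( (fixd,a) if ax=='y' else (a,fixd)),.052) for a in s]).astype(np.float32)
            v=cv2.remap(r,q[:,0].reshape(1,-1),q[:,1].reshape(1,-1),cv2.INTER_LINEAR)[0]
            i=np.argmin(np.gradient(cv2.blur(v.reshape(1,-1),(9,1))[0])); print(n,ax,fixd,'outer edge at',s[i]*1e3, 'red max',v.max())
```

```text
side cover left corners [[106.6 230.2]
 [ -7.9 229.2]]
top cover right corners [[102.4 -29.2]
 [-12.6 -22.3]]
top cover front-left pt [[-11.4 203.6]]
top rim corners [[102.1 228.4]
 [102.6 -19.5]
 [ -4.5 -17.6]
 [ -5.8 228. ]]
side y 0.02 outer edge at 228.50000000000003 red max 143.34375
side y 0.05 outer edge at 229.00000000000003 red max 139.69336
side y 0.08 outer edge at 229.00000000000003 red max 140.65625
side x 0.16 outer edge at 107.50000000000003 red max 138.19727
side x 0.13 outer edge at 107.00000000000003 red max 138.375
side x 0.08 outer edge at 107.00000000000003 red max 142.46875
top y 0.02 outer edge at 231.50000000000003 red max 106.375
top y 0.05 outer edge at 231.50000000000003 red max 102.72266
top y 0.08 outer edge at 231.00000000000003 red max 112.52637
top x 0.16 outer edge at 105.00000000000003 red max 111.458984
top x 0.13 outer edge at 105.50000000000003 red max 106.8125
top x 0.08 outer edge at 106.50000000000003 red max 112.12402
```

Call:
jog_arm --targets '[{"slide": [-0.15,-0.2,1.0],"yaw": 0,"hand": 0.1},{"slide": [-0.1,-0.15,1.2],"yaw": 0,"hand": 0.1},{"slide": [0,0,1.0],"yaw": 0,"hand": 0.1},{"slide": [0,0,0.7],"yaw": 0,"hand": 0.1},{"slide": [0,0,0],"yaw": 0,"hand": 0.1},{"slide": [0,0,0],"yaw": 0,"hand": 0.1}]'

```text
time: 26.8
tool_pos: [0.5961, 0.1565, 0.0807]
tcp_rot: [-3.141, 0.0, -1.489]
ft_force: [0.6, -0.2, -3.1]
width: 0.0216
finger_force: 45.0
```

Run:
```python
from h import *
o=tcp(); snap('side','s12.png')
b=cv2.imread('pics/raw_s12.png')[170:280,260:360]
cv2.imwrite('pics/c12.png',cv2.resize(b,None,fx=5.4,fy=5.4,interpolation=2))
```

```text
t 26.8 fix xy mm [ 55.7 106.9] z 80.7 yaw rel [-1.7996e+02  1.0000e-02 -9.0090e+01] w 0.0216 [ 0.6 -0.2 -3.1]
```

View pics/c12.png

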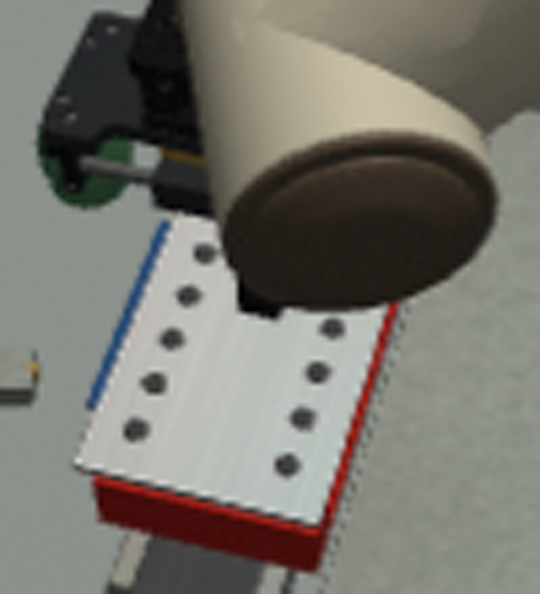

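The cover hangs about 9 mm above the rim. Its near corners are at (78,465) and (322,524), with the red end wall just below.

Run:
```python
from h import *
np.set_printoptions(precision=1,suppress=True)
c=loc(ray('side',f([(78,463),(323,522)],(260,170),5.4),.0723)); print('cover left corners side',c)
# carrier front bottom corner / rear via wall lower edge z=.014
print('wall bottom',loc(ray('side',f([(100,518),(318,571)],(260,170),5.4),.014)))
snap('top','t12.png')
b=cv2.imread('pics/raw_t12.png').astype(np.float32)
# cover right edge/ front edge in top view by brightness
g=b.mean(2)
for ax,fx in(('y',(.02,.05,.08)),('x',(0.03,0.05,.01))):
  for a0 in fx:
    s=np.arange(-.06,.0,.0005)
    q=proj('top',[w(*((a0,a) if ax=='y' else (a,a0)),.0723) for a in s]).astype(np.float32)
    v=cv2.remap(g,q[:,0].reshape(1,-1),q[:,1].reshape(1,-1),cv2.INTER_LINEAR)[0]
    i=np.argmax(np.gradient(cv2.blur(v.reshape(1,-1),(9,1))[0])); print(ax,a0,'edge',(s[i]*1e3).round(1))
b9=cv2.imread('pics/raw_t4.png').astype(np.float32); r=b9[...,2]-np.maximum(b9[...,0],b9[...,1])
for ax,fx in(('y',(.02,.05,.098)),('x',(0.03,0.0,.01))):
  for a0 in fx:
    s=np.arange(-.04,.02,.0005)
    q=proj('top',[w(*((a0,a) if ax=='y' else (a,a0)),.052 if ax=='y' else .030) for a in s]).astype(np.float32)
    v=cv2.remap(r,q[:,0].reshape(1,-1),q[:,1].reshape(1,-1),cv2.INTER_LINEAR)[0]
    i=np.argmax(np.gradient(cv2.blur(v.reshape(1,-1),(9,1))[0])); print('rim',ax,a0,'edge',(s[i]*1e3).round(1))
```

```text
cover left corners side [[110.3 232.3]
 [ -4.7 232. ]]
wall bottom [[107.2 227.1]
 [ -0.7 226.7]]
y 0.02 edge -22.5
y 0.05 edge -22.5
y 0.08 edge -21.5
x 0.03 edge -7.0
x 0.05 edge -4.5
x 0.01 edge -5.5
rim y 0.02 edge -19.5
rim y 0.05 edge -19.0
rim y 0.098 edge -18.0
rim x 0.03 edge -3.5
rim x 0.0 edge -3.0
rim x 0.01 edge -3.0
```

Call:
jog_arm --targets '[{"slide": [0,0.05,0.4],"yaw": 0,"hand": 0.1},{"slide": [0,0,0.4],"yaw": 0,"hand": 0.1},{"slide": [0,0,0.3],"yaw": 0,"hand": 0.1},{"slide": [0,0,0.2],"yaw": 0,"hand": 0.1},{"slide": [0,0,0],"yaw": 0,"hand": 0.1}]'

```text
time: 27.52
tool_pos: [0.5952, 0.1562, 0.0671]
tcp_rot: [3.141, -0.0, -1.489]
ft_force: [0.2, 0.5, -4.1]
width: 0.0212
finger_force: 45.0
```

```bash
python3 -c "
from h import *
tcp()"
```

```text
t 27.52 fix xy mm [ 54.8 106.8] z 67.1 yaw rel [ 1.7997e+02 -1.0000e-02 -9.0110e+01] w 0.0212 [ 0.2  0.5 -4.1]
```

Call:
jog_arm --targets '[{"slide": [0,0,0.1],"yaw": 0,"hand": 0.1},{"slide": [0,0,0.1],"yaw": 0,"hand": 0.1},{"slide": [0,0,0],"yaw": 0,"hand": 0.1}]'

```text
time: 27.9
tool_pos: [0.5955, 0.1564, 0.0664]
tcp_rot: [-3.141, 0.0, -1.488]
ft_force: [-3.0, -0.9, 3.1]
width: 0.0217
finger_force: 45.0
```

```bash
python3 -c "
from h import *
tcp()"
```

```text
t 27.9 fix xy mm [ 55.1 106.9] z 66.4 yaw rel [-179.95    0.    -90.08] w 0.0217 [-3.  -0.9  3.1]
```

Call:
jog_arm --targets '[{"slide": [0,0,0],"yaw": 0,"hand": 0.6},{"slide": [0,0,0],"yaw": 0,"hand": 0.6},{"slide": [0,0,0],"yaw": 0,"hand": 0.6},{"slide": [0,0,0],"yaw": 0,"hand": 0.6},{"slide": [0,0,-1.5],"yaw": 0,"hand": 0.6},{"slide": [0,0,-3],"yaw": 0,"hand": 0.6},{"slide": [0,0,-3],"yaw": 0,"hand": 0.6},{"slide": [0,0,-2],"yaw": 0,"hand": 0},{"slide": [-4.2,0,0],"yaw": 0,"hand": 0},{"slide": [-4.2,0,0],"yaw": 0,"hand": 0},{"slide": [-4.2,0,0],"yaw": 0,"hand": 0},{"slide": [-4.2,0,0],"yaw": 0,"hand": 0},{"slide": [0,0,0],"yaw": 0,"hand": 0}]' --newtons 20

```text
time: 29.52
tool_pos: [0.5813, 0.3266, 0.1612]
tcp_rot: [-3.14, 0.001, -1.485]
ft_force: [0.3, -0.2, -0.6]
width: 0.0032
finger_force: 0.0
```

Run:
```python
from h import *
o=tcp(); snap('side','s13.png');snap('top','t13.png')
a=cv2.imread('pics/raw_t13.png')[140:250,240:400];b=cv2.imread('pics/raw_s13.png')[130:290,260:400]
cv2.imwrite('pics/c13.png',np.hstack([cv2.resize(a,(400,275),interpolation=2),cv2.resize(b,(241,275),interpolation=2)]))
```

```text
t 29.52 fix xy mm [ 55.2 277.7] z 161.2 yaw rel [-1.7992e+02  6.0000e-02 -8.9900e+01] w 0.0032 [ 0.3 -0.2 -0.6]
```

View pics/c13.png

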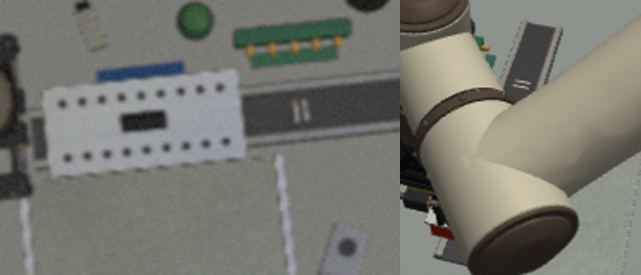

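The top panel shows the cover square on the carrier, with corners at (44,90), (238,70), (245,157) and (52,176). Next I'll push the covered carrier right from its left end.

Call:
jog_arm --targets '[{"slide": [0,0,3.5],"yaw": 0,"hand": 0},{"slide": [0,0,3.5],"yaw": 0,"hand": 0},{"slide": [0,0,3.5],"yaw": 0,"hand": 0},{"slide": [0,0,2.4],"yaw": 0,"hand": 0},{"slide": [0,0,0],"yaw": 0,"hand": 0},{"slide": [1.0,0,0],"yaw": 0,"hand": 0},{"slide": [1.0,0,0],"yaw": 0,"hand": 0},{"slide": [0.5,0,0],"yaw": 0,"hand": 0},{"slide": [0.5,0,0],"yaw": 0,"hand": 0},{"slide": [0.5,0,0],"yaw": 0,"hand": 0},{"slide": [0.5,0,0],"yaw": 0,"hand": 0},{"slide": [0.5,0,0],"yaw": 0,"hand": 0}]'

```text
time: 31.12
tool_pos: [0.5859, 0.2804, 0.0321]
tcp_rot: [-3.139, 0.002, -1.487]
ft_force: [0.2, 2.0, 1.2]
width: 0.0004
finger_force: 1.1
```

```bash
cat >> h.py <<'E'
def cov(fn):
    """cover's right end (y, mm) in top view at plate top z .058"""
    snap('top',fn); g=cv2.imread('pics/raw_'+fn).astype(np.float32).mean(2)
    for x in(.02,.035,.07,.085):
        s=np.arange(-.27,.1,.0005); q=proj('top',[w(x,a,.058) for a in s]).astype(np.float32)
        v=cv2.remap(g,q[:,0].reshape(1,-1),q[:,1].reshape(1,-1),cv2.INTER_LINEAR)[0]
        i=np.argmax(np.gradient(cv2.blur(v.reshape(1,-1),(9,1))[0])); print('cover right end',(s[i]*1e3).round(1),'centre',(s[i]*1e3+129).round(1))
E
python3 -c "
from h import *
tcp();cov('t14.png')"
```

```text
t 31.12 fix xy mm [ 55.9 231.3] z 32.1 yaw rel [-1.7985e+02  1.1000e-01 -9.0020e+01] w 0.0004 [0.2 2.  1.2]
cover right end -37.0 centre 92.0
cover right end -36.0 centre 93.0
cover right end -36.0 centre 93.0
cover right end 97.0 centre 226.0
```

Call:
jog_arm --targets '[{"slide": [1.0,0,0],"yaw": 0,"hand": 0},{"slide": [1.0,0,0],"yaw": 0,"hand": 0},{"slide": [1.0,0,0],"yaw": 0,"hand": 0},{"slide": [1.0,0,0],"yaw": 0,"hand": 0},{"slide": [1.0,0,0],"yaw": 0,"hand": 0},{"slide": [1.0,0,0],"yaw": 0,"hand": 0},{"slide": [1.0,0,0],"yaw": 0,"hand": 0},{"slide": [1.0,0,0],"yaw": 0,"hand": 0},{"slide": [1.0,0,0],"yaw": 0,"hand": 0},{"slide": [1.0,0,0],"yaw": 0,"hand": 0},{"slide": [1.0,0,0],"yaw": 0,"hand": 0},{"slide": [1.0,0,0],"yaw": 0,"hand": 0},{"slide": [1.0,0,0],"yaw": 0,"hand": 0},{"slide": [1.0,0,0],"yaw": 0,"hand": 0},{"slide": [1.0,0,0],"yaw": 0,"hand": 0},{"slide": [1.0,0,0],"yaw": 0,"hand": 0},{"slide": [0.8,0,0],"yaw": 0,"hand": 0},{"slide": [0.5,0,0],"yaw": 0,"hand": 0},{"slide": [0,0,0],"yaw": 0,"hand": 0}]'

```text
time: 33.55
tool_pos: [0.5982, 0.1054, 0.0308]
tcp_rot: [3.139, -0.001, -1.49]
ft_force: [-0.4, -0.9, 0.3]
width: 0.0005
finger_force: 0.0
```

```bash
python3 -c "
from h import *
tcp();cov('t15.png')"
```

```text
t 33.55 fix xy mm [53.6 55.8] z 30.8 yaw rel [ 1.7983e+02 -6.0000e-02 -9.0160e+01] w 0.0005 [-0.4 -0.9  0.3]
cover right end -212.0 centre -83.0
cover right end -213.5 centre -84.5
cover right end -211.5 centre -82.5
cover right end -132.0 centre -3.0
```

Call:
jog_arm --targets '[{"slide": [0.5,0,0],"yaw": 0,"hand": 0},{"slide": [0.5,0,0],"yaw": 0,"hand": 0},{"slide": [0.4,0,0],"yaw": 0,"hand": 0},{"slide": [0.3,0,0],"yaw": 0,"hand": 0},{"slide": [0,0,0],"yaw": 0,"hand": 0},{"slide": [0,0,0],"yaw": 0,"hand": 0}]'

```text
time: 34.35
tool_pos: [0.6008, 0.0902, 0.0312]
tcp_rot: [-3.141, 0.001, -1.489]
ft_force: [-1.0, 5.4, -1.4]
width: 0.0004
finger_force: 2.6
```

```bash
python3 -c "
from h import *
tcp();cov('t16.png')"
```

```text
t 34.35 fix xy mm [54.9 40.5] z 31.2 yaw rel [-1.7997e+02  5.0000e-02 -9.0100e+01] w 0.0004 [-1.   5.4 -1.4]
cover right end -227.5 centre -98.5
cover right end -227.5 centre -98.5
cover right end -228.5 centre -99.5
cover right end -198.5 centre -69.5
```

Call:
jog_arm --targets '[{"slide": [0.1,0,0],"yaw": 0,"hand": 0},{"slide": [0.1,0,0],"yaw": 0,"hand": 0},{"slide": [0,0,0],"yaw": 0,"hand": 0}]'

```text
time: 34.78
tool_pos: [0.601, 0.0879, 0.0312]
tcp_rot: [-3.141, 0.0, -1.489]
ft_force: [-0.9, 4.4, -1.9]
width: 0.0003
finger_force: 2.3
```

Call:
jog_arm --targets '[{"slide": [0.1,0,0],"yaw": 0,"hand": 0},{"slide": [0.1,0,0],"yaw": 0,"hand": 0},{"slide": [0,0,0],"yaw": 0,"hand": 0}]'

```text
time: 35.15
tool_pos: [0.6012, 0.0849, 0.0314]
tcp_rot: [3.141, -0.001, -1.489]
ft_force: [0.3, 0.6, -1.0]
width: 0.0006
finger_force: 0.6
```

```bash
python3 -c "
from h import *
tcp();cov('t17.png')"
```

```text
t 35.15 fix xy mm [54.8 35.2] z 31.4 yaw rel [ 1.7999e+02 -4.0000e-02 -9.0110e+01] w 0.0006 [ 0.3  0.6 -1. ]
cover right end 14.5 centre 143.5
cover right end -233.0 centre -104.0
cover right end -231.5 centre -102.5
cover right end -151.5 centre -22.5
```

Call:
jog_arm --targets '[{"slide": [0.1,0,0],"yaw": 0,"hand": 0},{"slide": [0.1,0,0],"yaw": 0,"hand": 0},{"slide": [0,0,0],"yaw": 0,"hand": 0}]'

```text
time: 35.58
tool_pos: [0.6013, 0.0831, 0.0315]
tcp_rot: [3.142, -0.0, -1.489]
ft_force: [0.7, 0.8, -0.4]
width: 0.0004
finger_force: 0.2
```

```bash
python3 -c "
from h import *
tcp();cov('t18.png')"
```

```text
t 35.58 fix xy mm [54.8 33.3] z 31.5 yaw rel [ 1.800e+02 -3.000e-02 -9.011e+01] w 0.0004 [ 0.7  0.8 -0.4]
cover right end 12.5 centre 141.5
cover right end -234.0 centre -105.0
cover right end -235.0 centre -106.0
cover right end -179.0 centre -50.0
```

Call:
jog_arm --targets '[{"slide": [0.1,0,0],"yaw": 0,"hand": 0},{"slide": [0,0,0],"yaw": 0,"hand": 0}]'

```text
time: 35.88
tool_pos: [0.6014, 0.0823, 0.0315]
tcp_rot: [-3.141, -0.0, -1.489]
ft_force: [-1.0, 0.2, 0.0]
width: 0.0003
finger_force: 0.0
```

Call:
jog_arm --targets '[{"slide": [0.1,0,0],"yaw": 0,"hand": 0},{"slide": [0,0,0],"yaw": 0,"hand": 0}]'

```text
time: 36.12
tool_pos: [0.6015, 0.0814, 0.0314]
tcp_rot: [-3.141, -0.0, -1.489]
ft_force: [-0.5, 0.1, 1.6]
width: 0.0003
finger_force: 0.1
```

Call:
jog_arm --targets '[{"slide": [-1,0,0],"yaw": 0,"hand": 0},{"slide": [-2,0,0],"yaw": 0,"hand": 0},{"slide": [-3,0,-4],"yaw": 0,"hand": 0},{"slide": [-5,0,-5],"yaw": 0,"hand": 0},{"slide": [-5,1,-3],"yaw": 0,"hand": 0},{"slide": [-5,2,0],"yaw": 0,"hand": 0},{"slide": [-5,2,0],"yaw": 0,"hand": 0},{"slide": [0,0,0],"yaw": 0,"hand": 0}]'

```text
time: 37.12
tool_pos: [0.5286, 0.3352, 0.1456]
tcp_rot: [-3.141, 0.001, -1.483]
ft_force: [-0.3, -0.8, 0.1]
width: 0.0008
finger_force: 0.0
```

Run:
```python
from h import *
np.set_printoptions(precision=4,suppress=True)
tcp();cov('t19.png');snap('side','s19.png')
b=cv2.imread('pics/raw_t19.png').astype(np.float32); r=b[...,2]-np.maximum(b[...,0],b[...,1])
# rim edges visible? wall faces: carrier left/right end below cover, side view: left wall face bottom edge
bs=cv2.imread('pics/raw_s19.png').astype(np.float32); rs=bs[...,2]-np.maximum(bs[...,0],bs[...,1])
for x in(.02,.05,.08):
    s=np.arange(-.02,.06,.0005); q=proj('side',[w(x,a,.014) for a in s]).astype(np.float32)
    v=cv2.remap(rs,q[:,0].reshape(1,-1),q[:,1].reshape(1,-1),cv2.INTER_LINEAR)[0]; i=np.argmin(np.gradient(cv2.blur(v.reshape(1,-1),(7,1))[0])); print('left wall foot y',s[i]*1e3,v.max())
# green buttons triangulate from initial pics (button at ~(.4726,.4279))
c=[]
for n,box in(('top',(205,215,228,240)),('side',(245,320,345,400))):
    h=cv2.cvtColor(cv2.imread(f'pics/raw_{n}0.png'),cv2.COLOR_BGR2HSV); m=cv2.inRange(h,(45,80,40),(85,255,255)); k=np.zeros_like(m);k[box[1]:box[3],box[0]:box[2]]=255
    nn,l,s,ce=cv2.connectedComponentsWithStats(m&k)
    for i in range(1,nn):
        if s[i,4]>40: print(n,ce[i],s[i,4],ray(n,[ce[i]],.035)[0],ray(n,[ce[i]],.025)[0])
a=cv2.imread('pics/raw_t19.png')[130:250,160:420];b2=cv2.imread('pics/raw_s19.png')[80:400,230:430]
cv2.imwrite('pics/c19.png',np.hstack([cv2.resize(a,(520,240),interpolation=2)[:240],np.zeros((240,10,3),np.uint8),cv2.resize(b2,(250,400))[:240]]))
```

```text
t 37.12 fix xy mm [  3.4 290.6] z 145.6 yaw rel [-179.98    0.04  -89.75] w 0.0008 [-0.3 -0.8  0.1]
cover right end -235.0 centre -106.0
cover right end -236.5 centre -107.5
cover right end -236.5 centre -107.5
cover right end -206.5 centre -77.5
left wall foot y -0.4999999999999831 13.0
left wall foot y 48.50000000000006 8.6875
left wall foot y 34.50000000000004 7.756836
top [215.6449 226.9626] 107 [0.4726 0.4279 0.035 ] [0.4729 0.4298 0.025 ]
side [273.4235 339.3647] 255 [0.5651 0.463  0.035 ] [0.5674 0.4604 0.025 ]
side [316.1739 341.5415] 253 [0.4747 0.4349 0.035 ] [0.4759 0.4319 0.025 ]
side [272.8845 381.9274] 303 [0.5296 0.5437 0.035 ] [0.5315 0.5421 0.025 ]
```

View pics/c19.png

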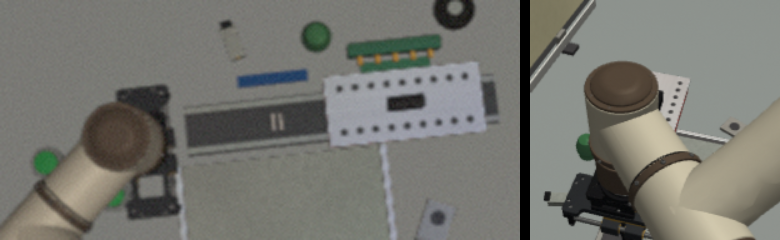

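The top panel shows the covered carrier level with the green manifold, spanning x 326–485, and the gripper clear of it. I'll check the displacement against the earlier load picture and work out the move to the button.

Run:
```python
from h import *
for fn in('t13.png','t19.png'):
    g=cv2.imread('pics/raw_'+fn).astype(np.float32).mean(2); e=[]
    for x in(.035,.04,.06,.065,.07):
        s=np.arange(-.27,-.21,.0005) if fn=='t19.png' else np.arange(-.06,0,.0005); q=proj('top',[w(x,a,.058) for a in s]).astype(np.float32)
        v=cv2.remap(g,q[:,0].reshape(1,-1),q[:,1].reshape(1,-1),cv2.INTER_LINEAR)[0]
        e.append(s[np.argmax(np.gradient(cv2.blur(v.reshape(1,-1),(9,1))[0]))]*1e3)
    print(fn,np.round(e,1),np.median(e))
print(goto([.474,.430,.05]))
```

```text
t13.png [-22.5 -23.  -23.  -23.5 -23. ] -22.999999999999964
t19.png [-236.5 -236.  -236.5 -236.  -236.5] -236.5
(array([-10.24,   4.75,   9.54]), None)
```

Call:
jog_arm --targets '[{"slide": [-3.4,1.6,0],"yaw": 0,"hand": 0},{"slide": [-3.4,1.6,0],"yaw": 0,"hand": 0},{"slide": [-3.4,1.55,0],"yaw": 0,"hand": 0},{"slide": [0,0,4],"yaw": 0,"hand": 0},{"slide": [0,0,3.5],"yaw": 0,"hand": 0},{"slide": [0,0,2],"yaw": 0,"hand": 0},{"slide": [0,0,0],"yaw": 0,"hand": 0}]'

```text
time: 38.1
tool_pos: [0.4749, 0.4266, 0.0486]
tcp_rot: [3.139, -0.004, -1.491]
ft_force: [0.1, 0.2, 1.0]
width: 0.0008
finger_force: 0.0
```

Call:
jog_arm --targets '[{"slide": [0,0,0.5],"yaw": 0,"hand": 0},{"slide": [0,0,0.5],"yaw": 0,"hand": 0},{"slide": [0,0,0],"yaw": 0,"hand": 0}]'

```text
time: 38.48
tool_pos: [0.4751, 0.4285, 0.0407]
tcp_rot: [-3.142, 0.0, -1.489]
ft_force: [0.1, 0.0, 0.1]
width: 0.0005
finger_force: 0.0
```

Call:
jog_arm --targets '[{"slide": [0,0,0.3],"yaw": 0,"hand": 0},{"slide": [0,0,0.3],"yaw": 0,"hand": 0},{"slide": [0,0,0.3],"yaw": 0,"hand": 0},{"slide": [0,0,0],"yaw": 0,"hand": 0}]'

```text
time: 38.98
tool_pos: [0.4749, 0.4284, 0.0311]
tcp_rot: [3.141, -0.001, -1.489]
ft_force: [0.2, -0.6, -0.2]
width: 0.0007
finger_force: 0.0
```

Call:
jog_arm --targets '[{"slide": [0,0,0.2],"yaw": 0,"hand": 0},{"slide": [0,0,0.2],"yaw": 0,"hand": 0},{"slide": [0,0,0],"yaw": 0,"hand": 0}]'

```text
time: 39.35
tool_pos: [0.475, 0.4284, 0.0273]
tcp_rot: [3.141, -0.0, -1.489]
ft_force: [0.3, 0.5, -0.0]
width: 0.0007
finger_force: 0.0
```

Call:
jog_arm --targets '[{"slide": [0,0,0.2],"yaw": 0,"hand": 0},{"slide": [0,0,0.2],"yaw": 0,"hand": 0},{"slide": [0,0,0],"yaw": 0,"hand": 0}]'

```text
time: 39.72
tool_pos: [0.475, 0.4284, 0.0233]
tcp_rot: [3.141, -0.0, -1.489]
ft_force: [-0.0, -0.0, 0.4]
width: 0.0007
finger_force: 0.0
```

Call:
jog_arm --targets '[{"slide": [0,0,0.2],"yaw": 0,"hand": 0},{"slide": [0,0,0.1],"yaw": 0,"hand": 0},{"slide": [0,0,0],"yaw": 0,"hand": 0}]'

```text
time: 40.1
tool_pos: [0.4752, 0.4287, 0.0208]
tcp_rot: [-3.141, 0.0, -1.489]
ft_force: [-0.0, 0.1, 1.8]
width: 0.0003
finger_force: 1.1
```

Contact at about 21 mm. Press further until the force climbs.

Call:
jog_arm --targets '[{"slide": [0,0,0.2],"yaw": 0,"hand": 0},{"slide": [0,0,0.2],"yaw": 0,"hand": 0},{"slide": [0,0,0],"yaw": 0,"hand": 0}]'

```text
time: 40.48
tool_pos: [0.4752, 0.4287, 0.0168]
tcp_rot: [-3.141, 0.0, -1.489]
ft_force: [0.1, -0.4, 3.8]
width: 0.0006
finger_force: 2.3
```

Call:
jog_arm --targets '[{"slide": [0,0,0.2],"yaw": 0,"hand": 0},{"slide": [0,0,0.1],"yaw": 0,"hand": 0},{"slide": [0,0,0],"yaw": 0,"hand": 0}]'

```text
time: 40.85
tool_pos: [0.4753, 0.4287, 0.0163]
tcp_rot: [-3.141, 0.0, -1.488]
ft_force: [-4.7, -2.7, 15.2]
width: 0.0006
finger_force: 7.7
```

The button is at its stop. Retract clear, take a last look and hand in.

Call:
jog_arm --targets '[{"slide": [0,0,-0.5],"yaw": 0,"hand": 0},{"slide": [0,0,-2],"yaw": 0,"hand": 0},{"slide": [0,0,-4],"yaw": 0,"hand": 0},{"slide": [0,0,-5],"yaw": 0,"hand": 0},{"slide": [0,0,-3],"yaw": 0,"hand": 0},{"slide": [0,0,0],"yaw": 0,"hand": 0},{"slide": [0,0,0],"yaw": 0,"hand": 0},{"slide": [0,0,0],"yaw": 0,"hand": 0}]'

```text
time: 41.85
tool_pos: [0.4744, 0.4278, 0.1565]
tcp_rot: [3.139, -0.003, -1.489]
ft_force: [0.6, 0.4, -1.4]
width: 0.0004
finger_force: 0.0
```

Run:
```python
from h import *
tcp(); cov('t20.png'); print(manip.finish_job())
```

```text
t 41.85 fix xy mm [-42.8 387.5] z 156.5 yaw rel [ 1.7985e+02 -1.5000e-01 -9.0120e+01] w 0.0004 [ 0.6  0.4 -1.4]
cover right end -235.0 centre -106.0
cover right end -236.5 centre -107.5
cover right end -236.0 centre -107.0
cover right end -153.5 centre -24.5
the job is handed in; nothing more can be done
None
```

The job is handed in at 42 s; by my own measurements all steps were met, but no verdict came back: two nuts (the third was absent) flat in pockets, cover seated, carrier in the blow-off detent, start button pressed to its stop and released.

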